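# Lock the ballot transport case with its linchpin

### The job

Lock the ballot transport case for its journey: take the linchpin out of its wooden stand by the red grip, put it into the hole of the sliding steel hasp leaf, which was left drawn back, drag the leaf with it over the dark lug and push the pin down through both until its brass collar rests on the leaf, the ring still open and pointing away from the case. Then swing the brass ring down and over the end of the pin until it snaps shut on the case side, and let go. Feel your way and never push hard on the case or the ring (stay below about 25 N), and leave the bottle, the marker and the stamp where they are.

Things in the scene. Friction and masses are not known exactly. Their poses are not given: they have to be found in the camera images.
- case: Fixed ballot transport case, clear with a green lid, 352 x 252 mm, lid top 110 mm above the table. Origin: on the table straight below the lug's hole; z up, x along the hasp side, y from the hasp into the case (lid edge at y 19 mm, wall at 24 mm). Near the lid a steel hasp leaf and 4 mm below it a dark lug stick out to -y, each to y -11 mm; open below the lug.
- lug_hole (a point): Centre of the mouth of the lug's upright through hole, 11.5 mm wide with a 1.5 mm chamfer, on the lug's top face, 90 mm above the table; axes as case. The lug is fixed, 26 mm wide in x, 6 mm thick.
- leaf_mid (a point): Fixed point on the case 100 mm above the table over the lug's hole, level with the leaf's top. The leaf (40 mm wide, 6 mm thick, hole at its middle as the lug's) slides along case x and starts drawn back 5 to 22 mm to +x: NOT reported, look or feel for it. About 5 N drags it. The pin must drag it over the lug's hole. It also gives down 3.5 mm (3 N at first, then 3 N per mm), then is rigid.
- stand: Fixed wooden stand: foot 90 x 70 x 10 mm with a square post 28 x 28 mm, top 50 mm above the table, with a 13 mm upright through hole in which the linchpin stands. Origin: middle of its underside, under the hole.
- pin: Linchpin, 68 mm tall, about 0.1 kg, upright in the stand. Origin: on its axis at the underside of its brass collar (22 mm wide, 4 mm thick); z up. Shank 10 mm thick, ending 34 mm below the origin. The ring's pivot rod (56 mm long in x, 4 mm thick) crosses 6 mm above the origin. The open ring sticks out to pin -y: put the pin in with its axes parallel to the case's, ring away from the case.
- pin_grip (a point): Middle of the pin's red grip block, 20.5 mm above the pin's origin: 14 mm wide in pin x, 20 mm in y, 23 mm tall (9 to 32 mm above the origin). Keep the fingertips 10 mm or more above the origin, clear of the rod and the open ring.
- pin_end (a point): Lower end of the pin, 34 mm below its origin; the last 2.5 mm round off to a 6 mm wide flat.
- ring (a joint): Ring angle about the pivot rod: 1.79 = level, out to pin -y; 0.22 = parallel to the pin, end bar over the pin's end; 0 = locked, leaning 0.22 rad past it to pin +y, at its stop. Light friction holds it. The bar meets the pin's end at about 0.35, must be pushed over it (5 to 9 N sideways at the bar, more nearer the pivot) and snaps past at about 0.2; below 0.12 it is locked.
- bail: The brass ring: a U of 4 mm wire, two straight legs at pin x -26 and +26 mm, joined by an end bar 40.5 mm from the pivot. It is sprung and stretches 1.5 mm along its legs (5 N at first, 2.8 N per mm) to pass the pin's end. Origin: middle of the pivot; its -z points along the legs to the end bar. The legs pass either side of leaf and lug.
- bottle: Bystander: clear pump bottle with a blue band, 60 mm diameter, 183 mm tall. Origin: centre of its underside.
- marker: Bystander: white marker pen with a black cap lying on the table, 143 mm long, 17 mm thick. Origin: underside, middle of the white barrel.
- stamp: Bystander: rubber stamp, black base 60 x 30 mm with a dark wooden knob, 62 mm tall. Origin: centre of its underside.
Mind the look-alikes: they are no part of the job. Of the things that look like the pin, the largest one is meant.

How it is judged (in metres and radians):
On the way, in this order (a step that is already met when the one before it is completed fails the run):
1. the pin is home in leaf and lug with its collar on the leaf, the ring still open (horizontal distance between pin and lug_hole below 0.003 m and z of pin in the frame of case below 0.103 m and angle between pin's own z axis and vertical below 0.15 rad and value of joint ring above 0.7 rad), for 0.2 s.
2. the ring has snapped over the pin's end (value of joint ring below 0.12 rad), for 0.2 s.
At the end, for the whole second after the job is handed in: The pin stands upright (within 0.15 rad) through leaf and lug, its axis within 3 mm of the lug hole's centre and its collar less than 3 mm above the leaf's level (100 mm), the ring is snapped past the pin's end (joint ring below 0.12), and the pin is at rest, let go (horizontal distance between pin and lug_hole below 0.003 m and z of pin in the frame of case below 0.103 m and angle between pin's own z axis and vertical below 0.15 rad and value of joint ring below 0.12 rad and linear speed of pin below 0.02 m/s); the robot touches nothing.
It fails at once if anything presses on the case, its leaf or lug with more than 25 N (contact force between anything else and case above 25 N).
It fails at once if the fingers press on the ring with more than 25 N (contact force between the fingers and bail above 25 N).
It fails at once if the bottle is moved or tipped (distance of bottle from where it was at the start of the episode above 0.03 m or angle between bottle's own z axis and vertical above 0.5 rad).
It fails at once if the marker is moved (distance of marker from where it was at the start of the episode above 0.03 m).
It fails at once if the stamp is moved or tipped (distance of stamp from where it was at the start of the episode above 0.03 m or angle between stamp's own z axis and vertical above 0.5 rad).
It also fails if it takes over 67 s, if anything falls off the work surface, if the arm or the gripper's body presses on something with over 40 N, if the wrist force passes 120 N, or if a joint passes its speed limit or range.

### The arm

A 7-joint arm with a two-finger parallel gripper is mounted at the origin on the work surface. World frame = base frame: x ahead of the robot, y to its left, z up, the work surface at z = 0. Lengths are in m, angles in degrees, forces in N, time in s.
With the tool pointing down it reaches from about 0.425 to 0.875 m from the base axis. Payload 4.7 kg.
Tool frame: the origin (TCP) lies at the very end of the fingers, on their centre line; the grasp point (between the pads) lies 19 mm behind it (pinch_z is the distance from the TCP to the grasp point, in m); z points along the fingers, y is the direction in which the jaws open and shut (so a half turn about z gives the same grasp; the last joint's range is limited). The gripper opens to 87 mm and grips with 3 to 60 N. Pads are 19 mm wide; open, the fingers measure 117 mm over their backs; the gripper's body (75 mm by 190 mm) begins 51 mm behind the grasp point.
Start: joints at [69.104, 18.392, -4.016, 83.108, 1.295, 78.541, -3.26], TCP at [0.24, -0.604, 0.223] pointing down, gripper open.
Joint ranges: [-163.93, 163.93], [-17.29, 119.83], [-79.2, 71.16], [3.27, 140.29], [-89.18, 269.18], [5.43, 117.66], [-154.24, 154.24]. Speed limits (degrees/s): [147.25, 147.25, 180, 180, 180, 180, 180].

### API

Orientations are given as [roll, pitch, yaw] about the fixed x, y, z axes, in that order (R = Rz(yaw) Ry(pitch) Rx(roll)).
In Python, from cell import get_obs, read_camera, camera_params, sign_off, pinch_z gives the robot as it stands.
- The arm moves only by the shell command python3 -m handwheel 'ROWS' [FORCE]. ROWS is JSON, a list of rows, each a list of 5 numbers: the finger opening in m, from 0 to 0.087, then the shift along the tool's x, y, z in m, then the turn about the tool's z in rad. In form: [[jaw, tx, ty, tz, twist], ...]. A call has 1 to 20 rows; each row is the pose to reach, as a shift and turn from the pose commanded when the call began, along the tool's axes at that moment; what a row does not reach only later rows make up. A row lasts 1/10 s, in which the tool goes at most 50 mm and 8.59 degrees, less where a joint would pass 70% of its speed; a pose out of reach is approached as far as the arm can. A call with a gripper value outside its range is refused whole. The fingers move at their own pace and stop on an object; FORCE is the grip in N (left out, the last holds). Time passes only in rows, so rows that repeat a pose let the fingers close. It gives the time, the measured TCP pose, the force and the opening at its end, in the units of the state.
- get_obs(): the state, without advancing time (a new reading comes with each control period).
- read_camera(name): name is "scene" or "top" or "wrist"; returns the picture (480x640x3 uint8, blue, green, red); there is no depth.
- camera_params(name): a dict with "camera_matrix" (3x3 intrinsics, pixels), "k1" (the pictures are not rectified: a ray, as slopes to the right and down, at radius r is drawn at 1 + k1 r^2 times it, then the intrinsics apply), "R" (3x3) and "t" (3): a world point X has camera coordinates R X + t. Camera axes: x right, y down, z forward; pixel columns grow to the right and rows downward; lengths in m; the calibration is good to about 2 mm. A picture is of the moment at which its call begins: read the wrist's pose just before it. camera_params takes no time and is no camera call; for the wrist camera it gives the pose at the moment of the call.
- sign_off(): hands the job in, once; it reports no verdict.
The state is a dict: "time_s": time; "qpos": joint angles; "joint_velocities": joint speeds; "effort": joint torques, N m; "tool_pos": TCP position; "tool_rot": TCP orientation; "force": force on the tool from outside, world axes, zero at the start; "wrist_torque": the same for the moment, N m; "grip_width": finger opening in m.
Only numpy, scipy, OpenCV 4.12 (cv2) and the standard library are available. Lean on these libraries where they do the work, as an engineer would, in place of code of your own. Each camera call takes 0.05 s, during which the arm holds its last target.

## Working session

There is one attempt and no reset: what is moved stays moved. The work goes in short steps, Python scripts to look and compute and a shell command to move; the robot and the scene stay as the last step left them, time stands still between calls to the robot, and variables do not carry over. Pictures are saved under pics/ and viewed, and the job is handed in when it is done.

```bash
ls; mkdir -p pics
python3 - <<'E'
from cell import *
import cv2
print(get_obs(),pinch_z)
for n in ["scene","top","wrist"]:
    p=camera_params(n); print(n,p)
    cv2.imwrite(f"pics/{n}0.png",read_camera(n))
E
```

```text
pics
{'time_s': 0.0, 'qpos': array([69.1060864 , 18.44080187, -4.01502708, 83.17602556,  1.29563855,
       78.53802713, -3.25902431]), 'joint_velocities': array([-0.07552663,  0.02863496,  0.00368417, -0.02961471,  0.03529157,
       -0.10321519,  0.08251193]), 'effort': array([ 2.04878597e-04, -4.91291034e+01, -4.03916622e-01, -3.12524307e+01,
       -6.41044183e-02,  4.38024988e-02,  1.55688845e-04]), 'tool_pos': array([ 0.2400964 , -0.60344298,  0.22143183]), 'tool_rot': array([-1.79890420e+02,  6.42273905e-03,  2.17043189e+01]), 'force': array([-0.48766155,  0.4359969 ,  0.33571012]), 'wrist_torque': array([0.05121836, 0.05413919, 0.00811666]), 'grip_width': 0.08684883034161404} 0.0187
scene {'camera_matrix': array([[473.9384508 ,   0.        , 320.26251647],
       [  0.        , 473.9384508 , 238.03762557],
       [  0.        ,   0.        ,   1.        ]]), 'k1': 0.03760981873395435, 'R': array([[ 0.31145494,  0.95016571, -0.01345112],
       [ 0.64662504, -0.2222874 , -0.72970156],
       [-0.69632742,  0.21857133, -0.68363345]]), 't': array([-0.331159  , -0.25140059,  1.09060345])}
top {'camera_matrix': array([[447.38575044,   0.        , 320.36914331],
       [  0.        , 447.38575044, 240.18237465],
       [  0.        ,   0.        ,   1.        ]]), 'k1': -0.02768541650747911, 'R': array([[ 0.02545702, -0.99966959, -0.00355565],
       [-0.99192459, -0.0248174 , -0.12437726],
       [ 0.12424793,  0.00669321, -0.99222863]]), 't': array([0.15684297, 0.60733716, 0.66257641])}
wrist {'camera_matrix': array([[348.50132316,   0.        , 327.09740346],
       [  0.        , 348.50132316, 233.65880547],
       [  0.        ,   0.        ,   1.        ]]), 'k1': -0.011338696064559013, 'R': array([[ 0.3688059 , -0.92950573, -0.00114247],
       [-0.88674172, -0.35220614,  0.29939934],
       [-0.27869578, -0.10940716, -0.95412721]]), 't': array([-0.64899105, -0.03543249,  0.39156834])}
```

View pics/scene0.png

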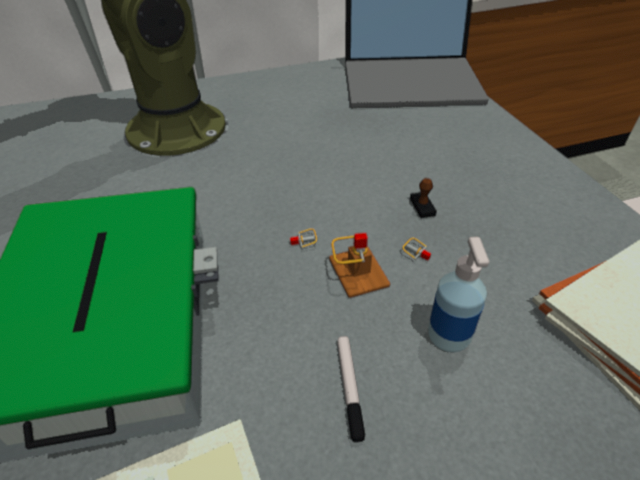

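View pics/top0.png

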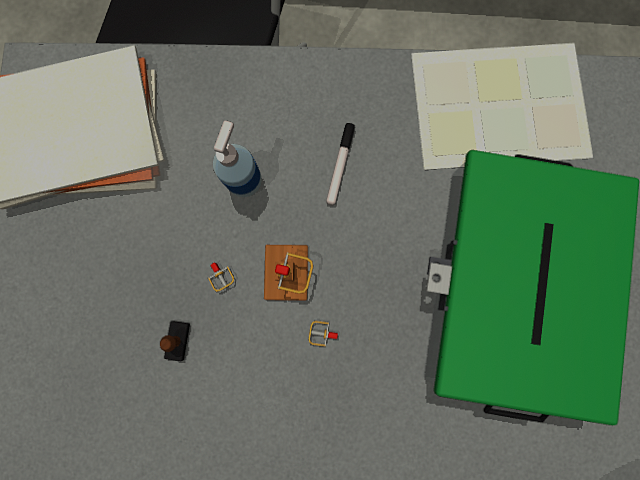

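View pics/wrist0.png

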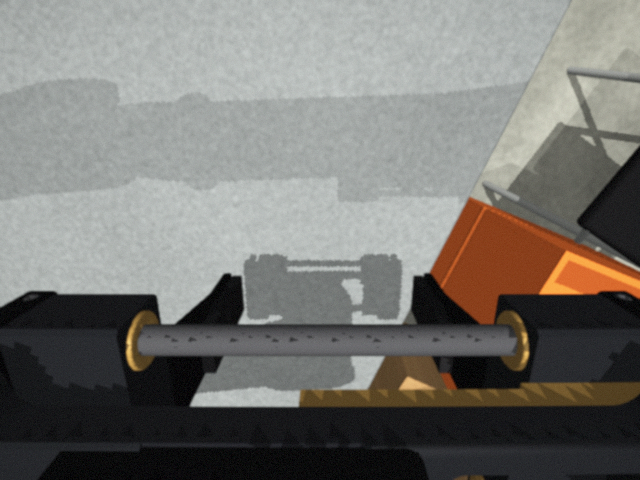

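The pin look-alikes in the top view are the pin in the stand at (283,270), a lying one at (220,275) and a lying one at (322,333). The one in the stand is the largest and upright. I'll confirm with enlarged crops.

Run:
```python
import cv2,numpy as np
t=cv2.imread("pics/top0.png");s=cv2.imread("pics/scene0.png")
a=cv2.resize(t[225:355,195:345],None,fx=5,fy=4.6,interpolation=cv2.INTER_CUBIC);a=cv2.resize(t[230:350,200:350],(750,600),interpolation=cv2.INTER_CUBIC)
b=cv2.resize(t[235:315,410:490],(400,400),interpolation=cv2.INTER_CUBIC)
c=cv2.resize(s[230:320,170:260],(400,400),interpolation=cv2.INTER_CUBIC)
cv2.imwrite("pics/c1.png",a);cv2.imwrite("pics/c2.png",np.hstack([b,c]))
cv2.imwrite("pics/c3.png",cv2.resize(s[215:305,280:440],(800,450),interpolation=cv2.INTER_CUBIC))
```

```text
(no output)
```

View pics/c1.png

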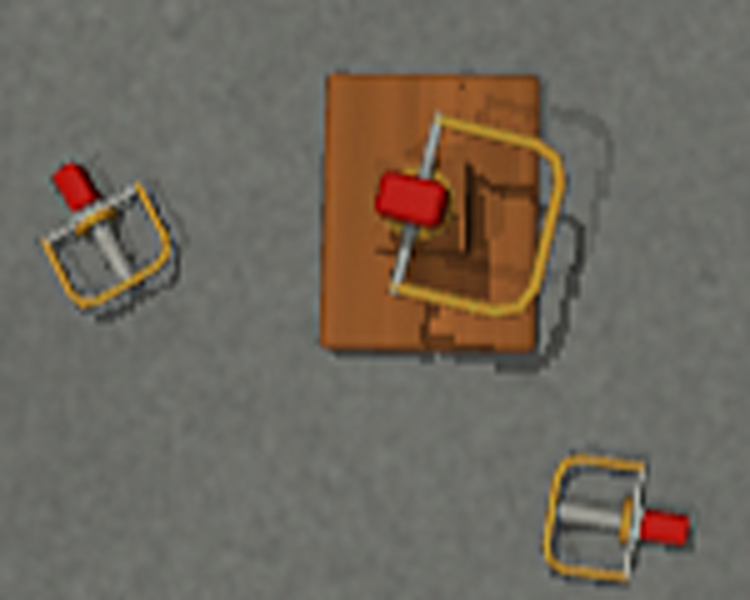

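View pics/c2.png

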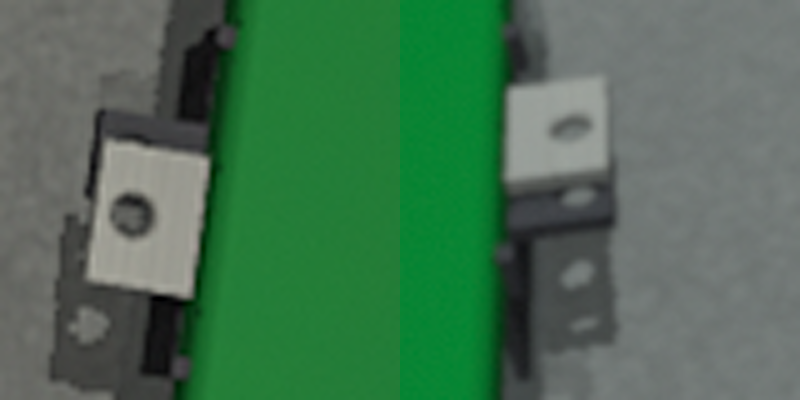

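View pics/c3.png

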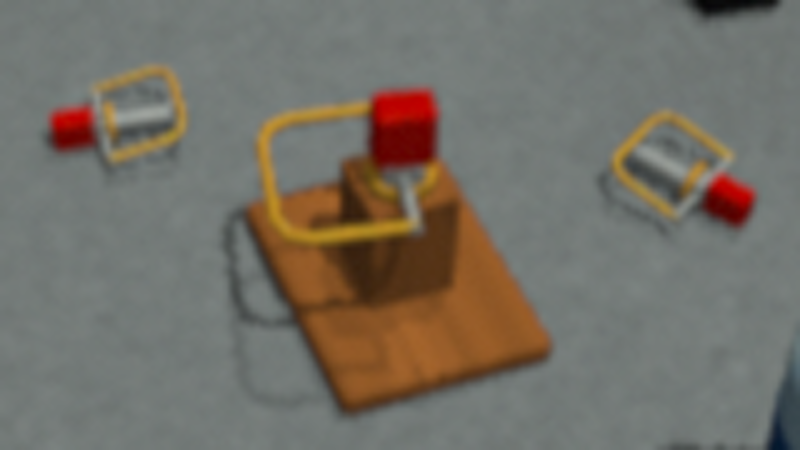

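The crops confirm it: the pin in the stand (top crop, grip at 412,197) is the largest, upright one, and its ring points right (towards world -y). The leaf hole is at about (436,278) in the top view, and the lug's dark end sticks out above the leaf at about (441,260).

```bash
cat > h.py <<'E'
import numpy as np,cv2
from cell import *
def ray(p,uv):
    K=p["camera_matrix"];k=p["k1"]
    d=np.array([(uv[0]-K[0,2])/K[0,0],(uv[1]-K[1,2])/K[1,1]]);s=d.copy()
    for _ in range(20): s=d/(1+k*(s@s))
    R=p["R"];C=-R.T@p["t"];v=R.T@np.array([s[0],s[1],1]);return C,v/np.linalg.norm(v)
def onz(p,uv,z):
    C,v=ray(p,uv);return C+v*(z-C[2])/v[2]
def tri(p,a,q,b):
    C,v=ray(p,a);D,w=ray(q,b)
    s=np.linalg.lstsq(np.stack([v,-w],1),D-C,rcond=None)[0]
    P,Q=C+s[0]*v,D+s[1]*w;return (P+Q)/2,np.linalg.norm(P-Q)
def proj(p,X):
    c=p["R"]@np.asarray(X)+p["t"];s=c[:2]/c[2];s=s*(1+p["k1"]*(s@s));K=p["camera_matrix"];return np.array([K[0,0]*s[0]+K[0,2],K[1,1]*s[1]+K[1,2]])
E
python3 - <<'E'
from h import *
T=camera_params("top");S=camera_params("scene")
t=cv2.imread("pics/top0.png");s=cv2.imread("pics/scene0.png")
def c1(x,y):return (200+x/5-.4,230+y/5-.4)
r1,r2=onz(T,c1(437,118),.056),onz(T,c1(397,290),.056)
print("rod",r1,r2,(r1+r2)/2,np.linalg.norm(r1-r2),np.degrees(np.arctan2(*(r1-r2)[[1,0]])))
b=[onz(T,c1(*q),.056) for q in [(520,135),(562,170),(540,290),(500,310)]];print("bar",b)
def red(im,box):
    x0,y0,x1,y1=box;h=im[y0:y1,x0:x1].astype(int);m=((h[...,2]>110)&(h[...,1]<60)&(h[...,0]<60)).astype(np.uint8)
    M=cv2.moments(m,True);return (x0+M['m10']/M['m00'],y0+M['m01']/M['m00'])
a=red(t,(265,255,305,290));q=red(s,(345,225,375,255));print(a,q,tri(T,a,S,q),onz(T,a,.08))
# leaf hole
lh=(410+132/5-.4,235+215/5-.4);print("leafhole top",onz(T,lh,.1))
k=90/400;ls=(170+572*0,0)
ls=(170+(572-400)*k-.4,230+127*k-.4);print("scene",onz(S,ls,.1),tri(T,lh,S,ls))
# stand foot corners z=.01
print("foot",[onz(T,c1(*q),.01)[:2].round(4) for q in [(328,75),(538,75),(538,352),(321,348)]])
# lid left edge
h=cv2.cvtColor(t,cv2.COLOR_BGR2HSV);m=cv2.inRange(h,(50,120,40),(75,255,255))
cs,_=cv2.findContours(m,0,1);c=max(cs,key=cv2.contourArea);print(cv2.minAreaRect(c))
pts=np.array([[np.nonzero(m[y])[0].min(),y] for y in list(range(175,235))+list(range(315,375))])
E_=[];[E_.append(onz(T,p,.105)[:2]) for p in pts.astype(float)];E_=np.array(E_)
f=np.polyfit(E_[:,0],E_[:,1],1);print("edge y=",f,"angle",np.degrees(np.arctan(f[0])),np.abs(np.polyval(f,E_[:,0])-E_[:,1]).max())
L=[onz(T,(410+x/5-.4,235+y/5-.4),.1)[:2].round(4) for x,y in [(104,138),(210,155),(193,298),(85,278)]];print("leaf corners",L)
print("lug far corners",[onz(T,(410+x/5-.4,235+y/5-.4),.09)[:2].round(4) for x,y in [(104,110),(212,125)]])
for n,p in (("bottle",(240,180)),): print(onz(T,p,0.0))
E
```

```text
rod [0.57973317 0.22224322 0.056     ] [0.52737531 0.23251274 0.056     ] [0.55355424 0.22737798 0.056     ] 0.053355491340955324 -11.09717226174267
bar [array([0.5751838, 0.1968337, 0.056    ]), array([0.56485868, 0.1837764 , 0.056     ]), array([0.52848548, 0.18940197, 0.056     ]), array([0.52218616, 0.20127099, 0.056     ])]
(281.3652173913043, 269.1304347826087) (360.4, 236.76470588235293) (array([0.55435141, 0.22900488, 0.07938264]), np.float64(0.0025543080819305387)) [0.55390699 0.22773039 0.08      ]
leafhole top [0.54623381 0.00690285 0.1       ]
scene [0.54755013 0.01085373 0.1       ] (array([0.54662145, 0.00892796, 0.09996715]), np.float64(0.004026108089111687))
foot [array([0.5972, 0.262 ]), array([0.5989, 0.1936]), array([0.5095, 0.191 ]), array([0.509 , 0.2607])]
((541.586181640625, 287.08038330078125), (185.8206787109375, 253.25234985351562), 7.808992862701416)
edge y= [-0.14671514  0.06900974] angle -8.346610123926379 0.0010200220629921625
leaf corners [array([0.5679, 0.0147]), array([ 0.5638, -0.0154]), array([ 0.5233, -0.0102]), array([0.5282, 0.0203])]
lug far corners [array([0.5768, 0.0123]), array([ 0.5732, -0.0189])]
[0.70670604 0.31029862 0.        ]
```

```bash
python3 -m handwheel '[[0.06,0.03,-0.033,0,-0.15],[0.06,0.06,-0.066,0,-0.3],[0.06,0.09,-0.098,0,-0.45],[0.06,0.12,-0.131,0,-0.6],[0.06,0.15,-0.164,0,-0.75],[0.06,0.18,-0.197,0,-0.9],[0.06,0.21,-0.23,0,-1.05],[0.06,0.24,-0.262,0,-1.2],[0.06,0.27,-0.295,0,-1.35],[0.06,0.3,-0.328,0,-1.5],[0.06,0.33,-0.361,0,-1.65],[0.06,0.36,-0.394,0,-1.8],[0.06,0.39,-0.426,0,-1.95],[0.06,0.42,-0.459,0,-2.1],[0.06,0.45,-0.492,0,-2.25],[0.06,0.48,-0.525,0,-2.4],[0.06,0.51,-0.558,0,-2.55],[0.06,0.54,-0.59,0,-2.7],[0.06,0.57,-0.623,0,-2.85],[0.06,0.6,-0.656,0,-3.0]]' 30
python3 -c "
from cell import *
o=get_obs();print(o['qpos'],o['tool_pos'],o['tool_rot'])"
```

```text
time_s: 2.15
tool_pos: [0.5558, 0.2287, 0.2223]
tool_rot: [-180.0, -0.0, -166.1]
force: [1.1, -0.6, 1.0]
grip_width: 0.0603
[ 17.51558746  19.57019814 -52.62595257  89.06813351  15.74386332
  79.1771748   67.40039898] [0.55576339 0.22866361 0.22231635] [-1.79978404e+02 -3.87343816e-03 -1.66112709e+02]
```

```bash
python3 -m handwheel '[[0.06,0,0,0,-0.14],[0.06,0,0,0,-0.28],[0.06,0,0,0,-0.42],[0.06,0,0,0,-0.56],[0.06,0,0,0.01,-0.7],[0.06,0,0,0.02,-0.84],[0.06,0,0,0.04,-0.98],[0.06,0,0,0.05,-1.1],[0.06,0,0,0.05,-1.135],[0.06,0,0,0.05,-1.135],[0.06,0,0,0.05,-1.135],[0.06,0,0,0.05,-1.135]]' 30
python3 - <<'E'
from h import *
o=get_obs();print(o['qpos'],o['tool_pos'],o['tool_rot'])
P=camera_params("wrist");im=read_camera("wrist");cv2.imwrite("pics/w1.png",im)
np.save("w1.npy",P,allow_pickle=True)
for X in [(.5536,.2274,.056),(.5536,.2274,.082)]:print(proj(P,X))
E
```

```text
time_s: 3.35
tool_pos: [0.5554, 0.2275, 0.1728]
tool_rot: [-180.0, 0.0, -101.4]
force: [-0.4, 0.6, 0.1]
grip_width: 0.0596
[ 24.55690711  26.19111679 -63.37651983  92.77044694  24.01052407
  76.04241772 126.19984738] [0.55536048 0.22748087 0.1727811 ] [-1.79972732e+02  1.65432659e-04 -1.01421569e+02]
[329.39087386 227.5475125 ]
[329.57637292 237.17333822]
```

View pics/w1.png

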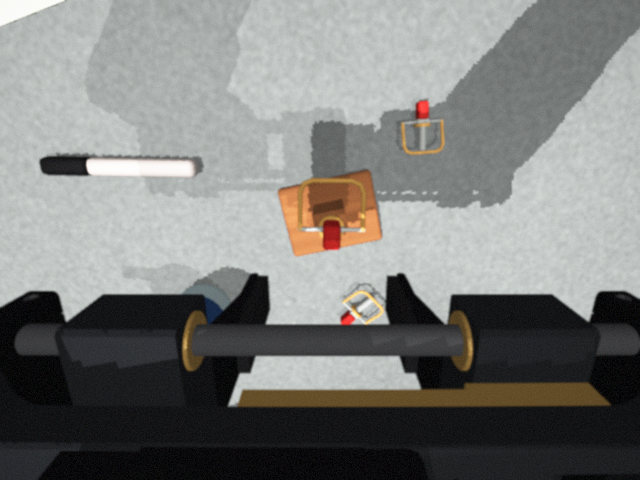

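The wrist view shows the pin at about (332,230), with its rod level in the image. So the jaws already lie along pin x. Next I'll refine its position.

Run:
```python
from h import *
im=cv2.imread("pics/w1.png");P=np.load("w1.npy",allow_pickle=True).item()
cv2.imwrite("pics/w1c.png",cv2.resize(im[165:265,270:395],(750,600),interpolation=cv2.INTER_CUBIC))
h=im.astype(int);m=((h[...,2]>90)&(h[...,1]<60)&(h[...,0]<60)).astype(np.uint8)
n,l,st,ce=cv2.connectedComponentsWithStats(m)
for i in range(1,n):
    if st[i,4]>30:print(st[i],ce[i])
```

```text
[416 103  12  15  93] [420.67741935 112.30107527]
[323 220  17  29 441] [331.25396825 234.29478458]
[342 311  10  11  47] [345.31914894 316.34042553]
```

View pics/w1c.png

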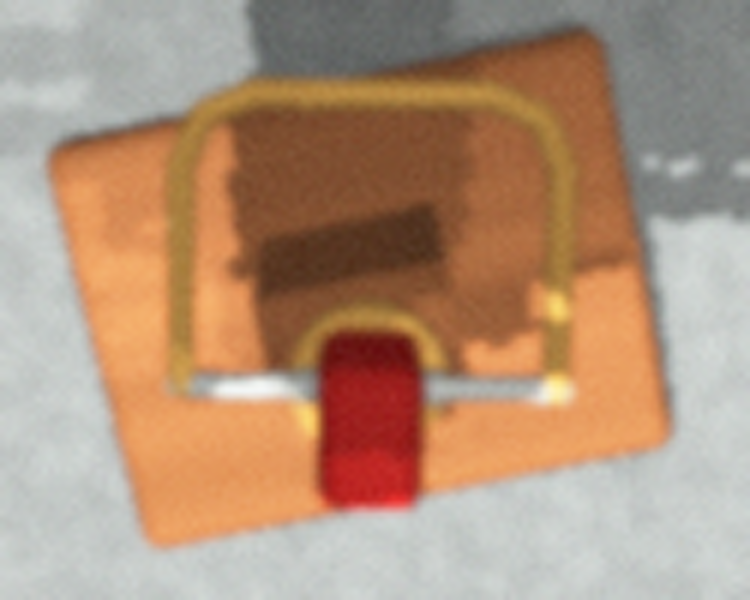

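Run:
```python
from h import *
P=np.load("w1.npy",allow_pickle=True).item()
f=lambda x,y:(270+x/6-.42,165+y/6-.42)
a,b=onz(P,f(174,387),.056),onz(P,f(572,392),.056)
m=(a+b)/2;print(a,b,m,np.linalg.norm(a-b),np.degrees(np.arctan2(*(b-a)[[1,0]])))
g=onz(P,(331.25,234.3),.07);print("grip",g)
T=np.array([.55536,.22748]);y=np.radians(-101.4);tx=np.array([np.cos(y),np.sin(y)]);ty=np.array([np.sin(y),-np.cos(y)])
print("d tool",(m[:2]-T)@tx,(m[:2]-T)@ty)
```

```text
[0.57906586 0.22359174 0.056     ] [0.52493    0.23531898 0.056     ] [0.55199793 0.22945536 0.056     ] 0.05539150829276147 167.7770983726557
grip [0.55251691 0.22913695 0.07      ]
d tool -0.001271846418442212 0.003686183826515651
```

```bash
python3 -m handwheel '[[0.045,-0.001,0.003,0.015,0.014],[0.045,-0.001,0.003,0.03,0.014],[0.045,-0.001,0.003,0.05,0.014],[0.045,-0.001,0.003,0.07,0.014],[0.045,-0.001,0.003,0.085,0.014],[0.045,-0.001,0.003,0.095,0.014],[0.045,-0.001,0.003,0.1,0.014],[0.045,-0.001,0.003,0.1,0.014]]' 30
```

```text
time_s: 4.2
tool_pos: [0.5522, 0.229, 0.0719]
tool_rot: [180.0, -0.0, -102.2]
force: [0.4, -0.2, -0.6]
grip_width: 0.0451
```

```bash
python3 -m handwheel '[[0.045,0,0,0.005,0],[0.045,0,0,0.0105,0],[0.045,0,0,0.0105,0],[0.03,0,0,0.0105,0],[0.02,0,0,0.0105,0],[0.017,0,0,0.0105,0]]' 20
python3 - <<'E'
from h import *
P=camera_params("wrist");im=read_camera("wrist");cv2.imwrite("pics/w2.png",im[150:400,150:500])
s=read_camera("scene");cv2.imwrite("pics/s2.png",cv2.resize(s[150:330,250:490],(800,600)))
E
```

```text
time_s: 4.8
tool_pos: [0.5526, 0.2291, 0.0623]
tool_rot: [-180.0, 0.0, -102.2]
force: [0.6, 0.3, -0.6]
grip_width: 0.0286
```

View pics/w2.png

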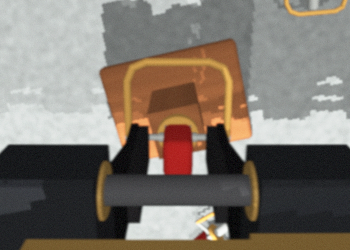

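View pics/s2.png

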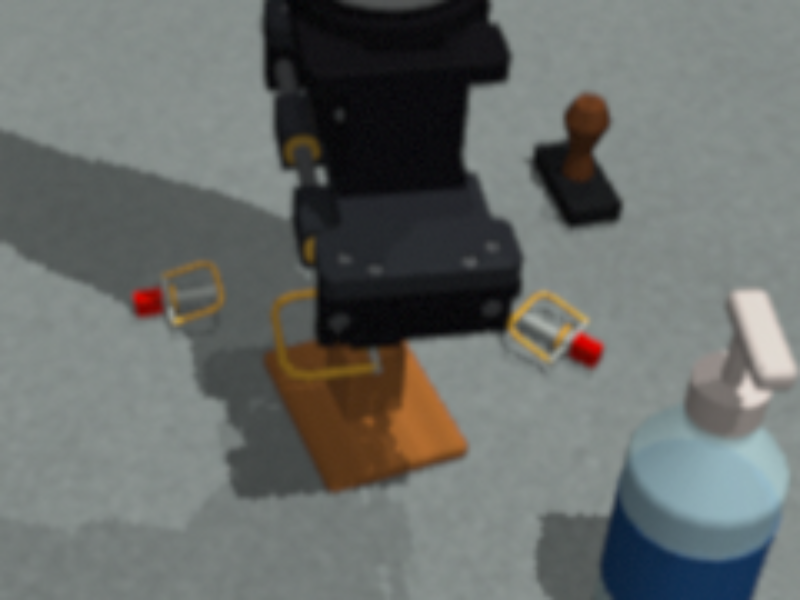

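The red grip sits centred between the pads (177 px, with the fingertips at 140 and 215). Now I'll close on it and lift.

```bash
python3 -m handwheel '[[0.005,0,0,0,0],[0.005,0,0,0,0],[0.005,0,0,0,0],[0.005,0,0,0,0],[0.005,0,0,0,0],[0.005,0,0,0,0]]' 45
python3 -c "
from cell import *
o=get_obs();print(o['qpos'],o['tool_pos'],o['tool_rot'],o['force'],o['grip_width'])"
```

```text
time_s: 5.5
tool_pos: [0.5525, 0.229, 0.0621]
tool_rot: [-180.0, -0.0, -102.2]
force: [-0.1, -0.5, 1.9]
grip_width: 0.0137
[ 20.93795904  32.00334532 -58.72315008  99.43840421  29.79052059
  65.76587641 121.14729146] [0.55251195 0.22901016 0.06209797] [-1.79995208e+02 -4.28328198e-03 -1.02182010e+02] [-0.1153934  -0.49572758  1.89778942] 0.013731765742309218
```

```bash
python3 -m handwheel '[[0.005,0,0,-0.005,0],[0.005,0,0,-0.015,0],[0.005,0,0,-0.03,0],[0.005,0,0,-0.05,0],[0.005,0,0,-0.07,0],[0.005,0,0,-0.09,0.05],[0.005,0.01,-0.005,-0.11,0.15],[0.005,0.025,-0.013,-0.125,0.25],[0.005,0.04,-0.02,-0.13,0.35],[0.005,0.055,-0.028,-0.13,0.45],[0.005,0.07,-0.035,-0.13,0.55],[0.005,0.085,-0.043,-0.13,0.65],[0.005,0.1,-0.05,-0.13,0.75],[0.005,0.115,-0.058,-0.13,0.85],[0.005,0.13,-0.066,-0.13,0.95],[0.005,0.145,-0.073,-0.13,1.05],[0.005,0.16,-0.081,-0.13,1.15],[0.005,0.175,-0.088,-0.13,1.25],[0.005,0.19,-0.096,-0.13,1.35],[0.005,0.202,-0.102,-0.13,1.45]]' 45
python3 -c "
from h import *
o=get_obs();print(o['qpos'],o['tool_pos'],o['tool_rot'],o['force'],o['grip_width'])
cv2.imwrite('pics/w3.png',read_camera('wrist'))"
```

```text
time_s: 7.5
tool_pos: [0.61, 0.0092, 0.1934]
tool_rot: [-180.0, 0.1, 174.5]
force: [1.2, -1.2, -2.1]
grip_width: 0.0135
[ 32.99760017  19.79893693 -45.0390522   90.25832656  14.34459658
  75.82345461  70.631282  ] [0.61002472 0.0091964  0.19343469] [-1.79991560e+02  8.57981822e-02  1.74492085e+02] [ 1.17287434 -1.21614931 -2.05036291] 0.013473083516500733
```

View pics/w3.png

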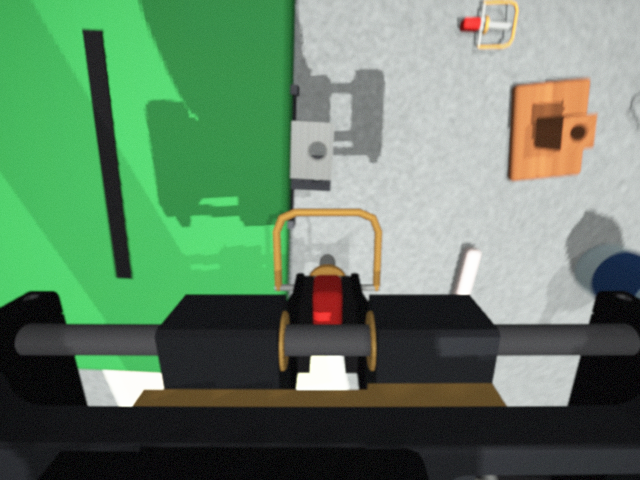

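The pin is held with its ring open. The leaf is at (312,150), its hole at (317,151), and the lug's dark end at y≈184. I'll measure from this view.

Run:
```python
from h import *
P=camera_params("wrist");np.save("w3.npy",P,allow_pickle=True)
im=cv2.imread("pics/w3.png")
cv2.imwrite("pics/w3c.png",cv2.resize(im[80:200,270:400],(780,720)[:2],interpolation=cv2.INTER_CUBIC)[:600])
cv2.imwrite("pics/w3c.png",cv2.resize(im[105:205,275:400],(750,600),interpolation=cv2.INTER_CUBIC))
```

```text
(no output)
```

View pics/w3c.png

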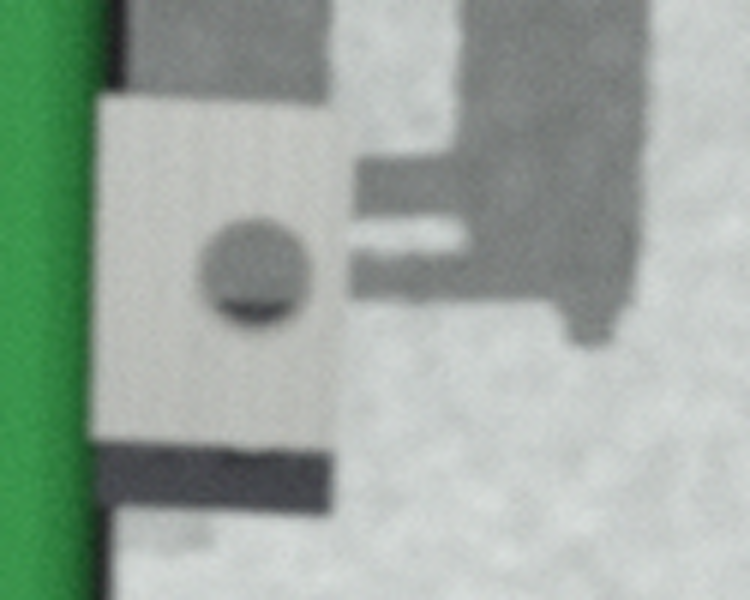

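Run:
```python
from h import *
P=np.load("w3.npy",allow_pickle=True).item()
f=lambda x,y:(275+x/6-.42,105+y/6-.42)
print("C",-P['R'].T@P['t'])
xc=np.array([-.989,.1451]);yc=np.array([-.1451,-.989])
H=onz(P,f(256,272),.1)[:2];print("hole",H)
for n,q,z in [("leaf near case far-X",(92,440),.1),("leaf outer farX",(334,452),.1),("outer lowX",(345,100),.1),("inner lowX",(97,92),.1),("lug inner",(98,508),.09),("lug outer",(331,513),.09),("lug inner b",(98,508),.084),("lug outer b",(331,513),.084)]:
    X=onz(P,f(*q),z)[:2];print(n,X.round(4),"rel hole case x,y mm",((X-H)@xc*1e3).round(1),((X-H)@yc*1e3).round(1))
# lid edge here
im=cv2.imread("pics/w3.png");h=cv2.cvtColor(im,cv2.COLOR_BGR2HSV);m=cv2.inRange(h,(50,90,40),(80,255,255))
pts=np.array([[np.nonzero(m[y,:310])[0].max(),y] for y in list(range(5,85))+list(range(190,205))],float)
E_=np.array([onz(P,p,.105)[:2] for p in pts]);g=np.polyfit(E_[:,0],E_[:,1],1);print(g,np.degrees(np.arctan(g[0])),np.abs(np.polyval(g,E_[:,0])-E_[:,1]).max())
a=onz(P,f(92,440),.1);b=onz(P,f(97,92),.1);d=(a-b)[:2];print("leaf dir",np.degrees(np.arctan2(d[1],d[0])))
a=onz(P,f(92,440),.1);b=onz(P,f(334,452),.1);d=(b-a)[:2];print("leaf end dir-90",np.degrees(np.arctan2(d[1],d[0]))-90)
```

```text
C [0.52811515 0.01527543 0.35498977]
hole [0.54515645 0.00583863]
leaf near case far-X [ 0.5629 -0.0163] rel hole case x,y mm -20.8 19.3
leaf outer farX [0.5674 0.0129] rel hole case x,y mm -21.0 -10.2
outer lowX [0.5268 0.0183] rel hole case x,y mm 19.9 -9.7
inner lowX [ 0.523  -0.0102] rel hole case x,y mm 19.6 19.1
lug inner [ 0.573  -0.0179] rel hole case x,y mm -31.0 19.5
lug outer [0.5767 0.0116] rel hole case x,y mm -30.4 -10.3
lug inner b [ 0.574  -0.0187] rel hole case x,y mm -32.1 20.1
lug outer b [0.5778 0.0116] rel hole case x,y mm -31.5 -10.4
[-0.15292846  0.070631  ] -8.694791071238107 0.000644686520272067
leaf dir -8.593635356981205
leaf end dir-90 -8.790818656037061
```

Run:
```python
from h import *
im=cv2.imread("pics/w3.png")
cv2.imwrite("pics/w3d.png",cv2.resize(im[200:300,265:390],(750,600),interpolation=cv2.INTER_CUBIC))
```

```text
(no output)
```

View pics/w3d.png

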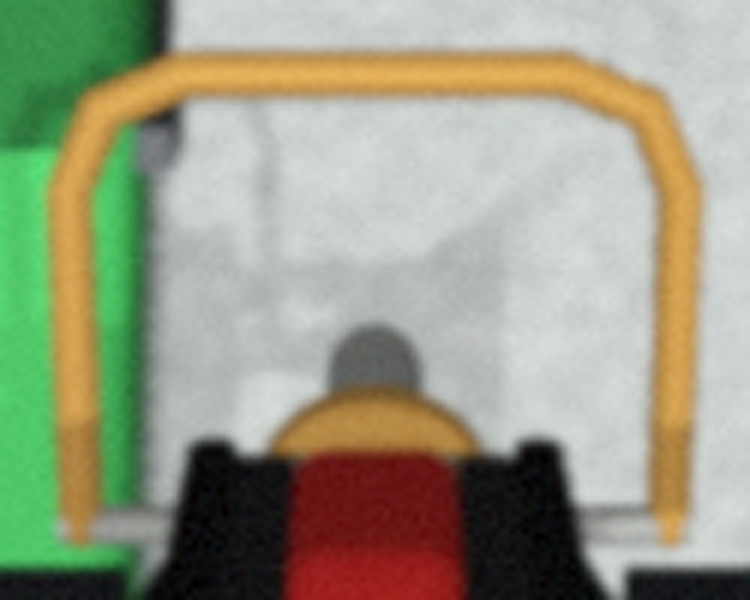

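Run:
```python
from h import *
P=np.load("w3.npy",allow_pickle=True).item()
f=lambda x,y:(265+x/6-.42,200+y/6-.42)
T=np.array([.61002,.0092]);y=np.radians(174.49);tx=np.array([np.cos(y),np.sin(y)]);ty=np.array([np.sin(y),-np.cos(y)])
a,b=onz(P,f(60,529),.1873),onz(P,f(690,529),.1873);m=((a+b)/2)[:2];print("rod mid",m,np.linalg.norm(a-b),(m-T)@tx,(m-T)@ty)
c=onz(P,f(375,325),.149)[:2];print("end tip front",c,(c-T)@tx,(c-T)@ty)
d=onz(P,f(377,387),.1813+.002)[:2];print("collar front",(d-T)@tx,(d-T)@ty)
e=onz(P,f(375,75),.1873)[:2];print("bar",(e-T)@tx,(e-T)@ty)
```

```text
rod mid [0.61075312 0.0062391 ] 0.055752781479998285 -0.001014032410845991 -0.0028768264516510064
end tip front [0.60606021 0.00664963] 0.0036966042672104717 -0.002918801842994008
collar front 0.010886072533677774 -0.0026045161146172426
bar 0.040306792979132505 -0.002540125550708487
```

Run:
```python
from h import *
P1=np.load("w1.npy",allow_pickle=True).item();P3=np.load("w3.npy",allow_pickle=True).item()
for P,o,yaw in ((P1,(.55536,.22748,.17278),-101.42),(P3,(.61002,.0092,.19343),174.49)):
    y=np.radians(yaw);tx=np.array([np.cos(y),np.sin(y),0]);ty=np.array([np.sin(y),-np.cos(y),0]);tz=np.array([0,0,-1.])
    B=np.stack([tx,ty,tz],1)
    print("Rcam_tool",(P['R']@B).round(4).tolist(),"C",(B.T@(-P['R'].T@P['t']-np.array(o))).round(4))
    print(proj(P,o),proj(P,np.array(o)+.1*tz),proj(P,np.array(o)-.02*tz))
```

```text
Rcam_tool [[-0.0012, 1.0, 0.0008], [-0.9543, -0.0009, -0.2989], [-0.2989, -0.0011, 0.9543]] C [ 8.240e-02  1.000e-04 -1.619e-01]
[327.30010451 292.44067769] [327.33659342 234.07967419] [327.28756266 312.44413531]
Rcam_tool [[-0.0079, 1.0, 0.0023], [-0.9535, -0.0068, -0.3014], [-0.3014, -0.0046, 0.9535]] C [ 0.0821 -0.0018 -0.1616]
[332.62145047 291.3017499 ] [330.99320456 232.9460645 ] [333.17926595 311.3142518 ]
```

The w3 parameters were read after the arm had settled by a further 2 mm, so I'll rebuild the camera pose from the tool pose read just before that picture.

```bash
cat >> h.py <<'E'
from scipy.spatial.transform import Rotation as Ro
def camfrom(pos,rot):
    P1=np.load("w1.npy",allow_pickle=True).item()
    B1=Ro.from_euler('xyz',[-179.972732,0.000165,-101.421569],degrees=True).as_matrix();o1=np.array([0.55536048,0.22748087,0.1727811])
    M=P1['R']@B1; c=B1.T@(-P1['R'].T@P1['t']-o1)
    B=Ro.from_euler('xyz',rot,degrees=True).as_matrix()
    R=M@B.T; C=np.array(pos)+B@c
    return dict(P1,R=R,t=-R@C)
E
python3 - <<'E'
from h import *
o=([0.61002472,0.0091964,0.19343469],[-179.991560,0.0857981822,174.492085])
P=camfrom(*o)
f=lambda x,y:(275+x/6-.42,105+y/6-.42)
xc=np.array([-.9886,.1504]);yc=np.array([-.1504,-.9886])
H=onz(P,f(256,272),.1)[:2];print("hole",H)
L=[onz(P,f(*q),.1)[:2] for q in [(92,440),(334,452),(345,100),(97,92)]]
for X in L:print(((X-H)@xc*1e3).round(1),((X-H)@yc*1e3).round(1))
d=L[0]-L[3];print("leaf dir",np.degrees(np.arctan2(d[1],d[0])))
g=[onz(P,f(*q),.09)[:2] for q in [(98,508),(331,513)]];print([((X-H)@xc*1e3).round(1) for X in g])
f=lambda x,y:(265+x/6-.42,200+y/6-.42)
T=np.array(o[0][:2]);y=np.radians(174.49);tx=np.array([np.cos(y),np.sin(y)]);ty=np.array([np.sin(y),-np.cos(y)])
for n,q,z in [("rod",(375,529),.1873),("tip front",(375,325),.149),("bar",(375,75),.1873)]:
    m=onz(P,f(*q),z)[:2];print(n,(m-T)@tx,(m-T)@ty)
im=cv2.imread("pics/w3.png");h=cv2.cvtColor(im,cv2.COLOR_BGR2HSV);m=cv2.inRange(h,(50,90,40),(80,255,255))
pts=np.array([[np.nonzero(m[y,:310])[0].max(),y] for y in list(range(5,85))+list(range(190,205))],float)
E_=np.array([onz(P,p,.105)[:2] for p in pts]);g=np.polyfit(E_[:,0],E_[:,1],1);print(g,np.degrees(np.arctan(g[0])))
print(get_obs()['tool_pos'],get_obs()['tool_rot'])
E
```

```text
hole [0.54466055 0.0083524 ]
-21.0 19.1
-20.9 -10.5
20.1 -9.4
19.4 19.4
leaf dir -8.198158357560581
[np.float64(-31.2), np.float64(-30.2)]
rod -0.00036883446016533315 -0.00011671371341108568
tip front 0.004389305035082809 -0.0001328715880957337
bar 0.04096658394604754 -7.09355962262651e-05
[-0.14587389  0.06922569] -8.29942032358496
[0.61058092 0.00614422 0.19321043] [-1.79894766e+02  1.01742340e-01  1.74099145e+02]
```

```bash
python3 -m handwheel '[[0.005,0,0,0,0.08],[0.005,0,0,0,0.18],[0.005,0,0,0,0.28],[0.005,0,0,0,0.38],[0.005,0,0,0,0.48],[0.005,0,0,0,0.58],[0.005,0,0,0,0.68],[0.005,0,0,0,0.78],[0.005,0,0,0,0.88],[0.005,0,0,0,0.98],[0.005,0,0,0,1.08],[0.005,0,0,0,1.18],[0.005,0,0,0,1.28],[0.005,0,0,0,1.38],[0.005,0,0,0,1.48],[0.005,0,0,0,1.56],[0.005,0,0,0,1.62],[0.005,0,0,0,1.62],[0.005,0,0,0,1.62],[0.005,0,0,0,1.62]]' 45
python3 -c "
from h import *
o=get_obs();P=camera_params('wrist');im=read_camera('wrist');print(o['qpos'],o['tool_pos'],o['tool_rot'],o['force'],o['grip_width'])
cv2.imwrite('pics/w4.png',im);np.save('w4.npy',P,allow_pickle=True)
o=get_obs();print(o['tool_pos'],o['tool_rot'])"
```

```text
time_s: 9.55
tool_pos: [0.6096, 0.0104, 0.1924]
tool_rot: [180.0, -0.0, 82.0]
force: [0.8, -0.6, -2.3]
grip_width: 0.0136
[ 22.36495307  16.99680873 -31.28828491  90.700542     9.04639262
  74.8190366  -18.14527203] [0.60958393 0.01043147 0.19240502] [ 1.79978923e+02 -9.96594340e-03  8.20382038e+01] [ 0.77899043 -0.60108755 -2.31303441] 0.013629714635528499
[0.60954708 0.01027138 0.19226689] [ 1.79989862e+02 -4.09498294e-03  8.20083816e+01]
```

View pics/w4.png

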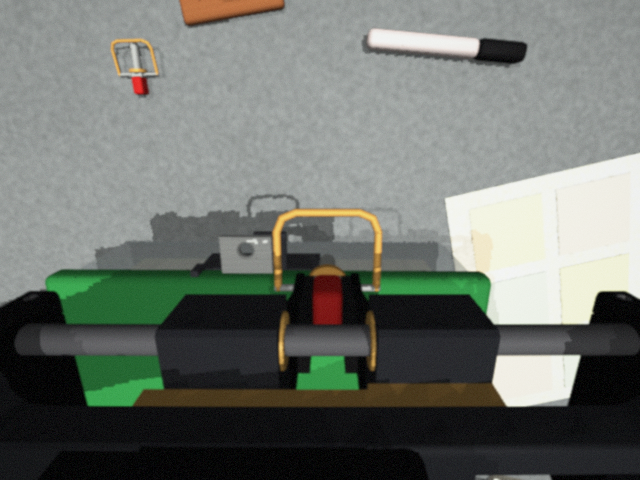

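The case edge is now level in the image. The leaf hole is at about (246,250), and the ring is open and pointing away from the case.

Run:
```python
from h import *
im=cv2.imread("pics/w4.png")
cv2.imwrite("pics/w4c.png",cv2.resize(im[205:305,205:330],(750,600),interpolation=cv2.INTER_CUBIC))
```

```text
(no output)
```

View pics/w4c.png

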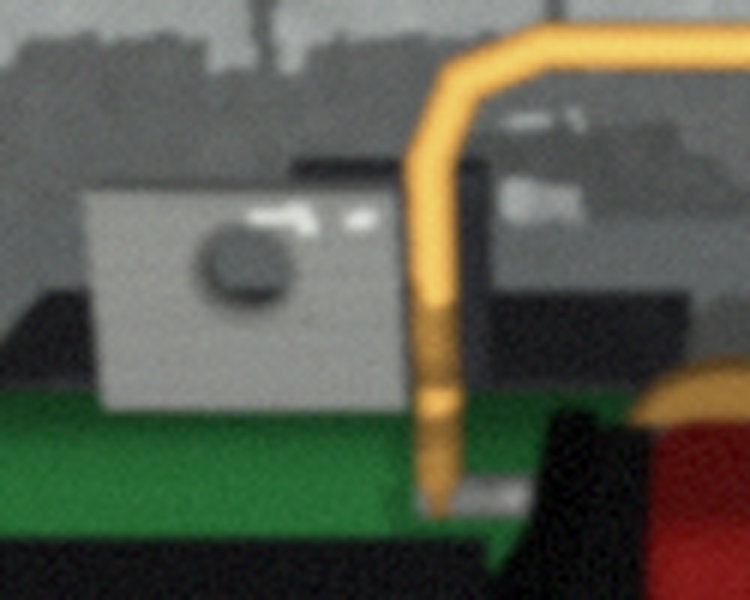

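Run:
```python
from h import *
P=camfrom([0.60958393,0.01043147,0.19240502],[179.978923,-0.00996594,82.0382038])
Q=np.load("w4.npy",allow_pickle=True).item();print(np.abs(P['t']-Q['t']).max())
P=Q
f=lambda x,y:(205+x/6-.42,205+y/6-.42)
H=onz(P,f(246,263),.1)[:2];print("hole",H)
xc=np.array([-.9895,.1445]);yc=np.array([-.1445,-.9895])
r=lambda X:(round((X-H)@xc*1e3,1),round((X-H)@yc*1e3,1))
L=[onz(P,f(*q),.1)[:2] for q in [(85,190),(396,190),(406,408),(102,408)]];print("leaf",[r(X) for X in L],L)
for a,b in ((0,1),(3,2)):
    d=L[b]-L[a];print(np.degrees(np.arctan2(d[1],d[0])))
G=[onz(P,f(*q),.09)[:2] for q in [(292,160),(490,160),(490,380)]];print("lug",[r(X) for X in G],G)
T=np.array([.60958,.01043]);y=np.radians(82.04);tx=np.array([np.cos(y),np.sin(y)]);ty=np.array([np.sin(y),-np.cos(y)])
g=lambda X:((X-T)@tx,(X-T)@ty)
print("hole tool",g(H))
im=cv2.imread("pics/w4.png")
cv2.imwrite("pics/w4d.png",cv2.resize(im[200:300,265:390],(750,600),interpolation=cv2.INTER_CUBIC))
```

```text
0.0002447399324764926
hole [0.54569462 0.01038224]
leaf [(np.float64(20.0), np.float64(-9.8)), (np.float64(-19.8), np.float64(-10.0)), (np.float64(-19.8), np.float64(20.3)), (np.float64(20.4), np.float64(20.5))] [array([0.52735278, 0.02298383]), array([0.56676826, 0.01741973]), array([ 0.56238839, -0.01253252]), array([ 0.52254553, -0.00692896])]
-8.03507784331404
-8.005659706052166
lug [(np.float64(-4.6), np.float64(-10.9)), (np.float64(-30.8), np.float64(-11.0)), (np.float64(-29.8), np.float64(20.5))] [array([0.55179239, 0.02048916]), array([0.57773162, 0.0168259 ]), array([ 0.57224083, -0.01417549])]
hole tool (np.float64(-0.008894253821082217), np.float64(-0.06326322985535264))
```

View pics/w4d.png

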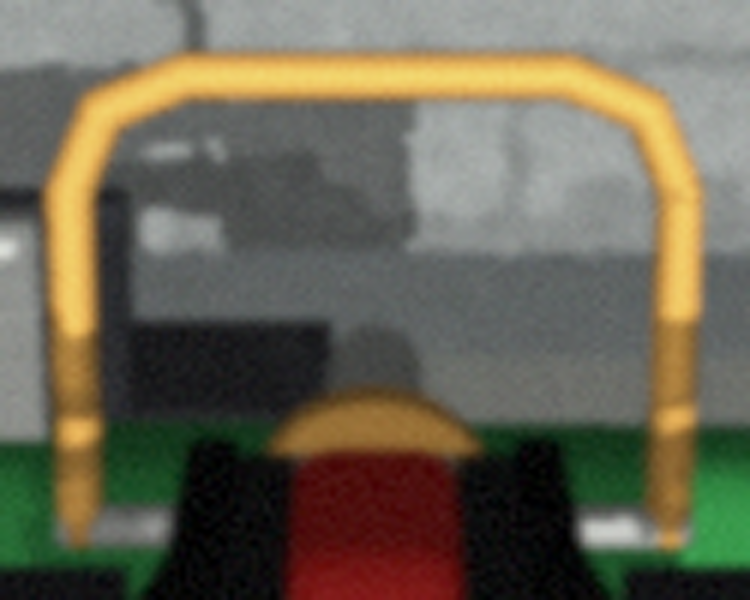

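```bash
python3 -m handwheel '[[0.005,-0.001,-0.006,0,0],[0.005,-0.003,-0.02,0,0],[0.005,-0.005,-0.034,0,0],[0.005,-0.007,-0.048,0,0],[0.005,-0.009,-0.058,0.005,0],[0.005,-0.0093,-0.0634,0.015,0],[0.005,-0.0093,-0.0634,0.025,0],[0.005,-0.0093,-0.0634,0.033,0],[0.005,-0.0093,-0.0634,0.038,0],[0.005,-0.0093,-0.0634,0.038,0],[0.005,-0.0093,-0.0634,0.038,0]]' 45
python3 -c "
from h import *
o=get_obs();P=camera_params('wrist');im=read_camera('wrist');print(o['tool_pos'],o['tool_rot'],o['force'],o['grip_width'])
np.save('w5.npy',P,allow_pickle=True)
cv2.imwrite('pics/w5.png',im);cv2.imwrite('pics/w5c.png',cv2.resize(im[200:300,265:390],(750,600),interpolation=cv2.INTER_CUBIC))
s=read_camera('scene');cv2.imwrite('pics/s5.png',cv2.resize(s[190:310,150:310],(800,600),interpolation=cv2.INTER_CUBIC))
"
```

```text
time_s: 10.7
tool_pos: [0.5458, 0.0099, 0.1539]
tool_rot: [-180.0, -0.0, 81.9]
force: [1.1, 0.6, -1.4]
grip_width: 0.0136
[0.54577125 0.00987756 0.15390913] [-1.79989263e+02 -1.73835778e-02  8.19323788e+01] [ 1.13076885  0.58274919 -1.42024923] 0.013557447492949713
```

View pics/w5c.png

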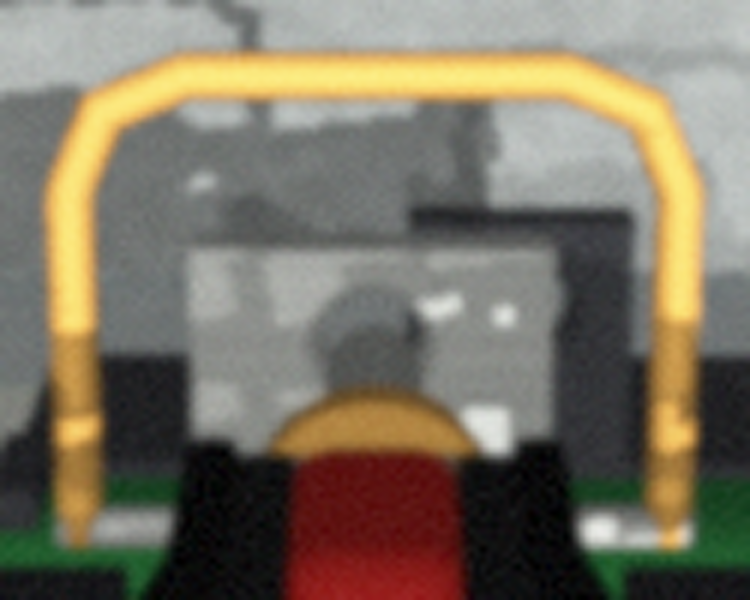

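View pics/s5.png

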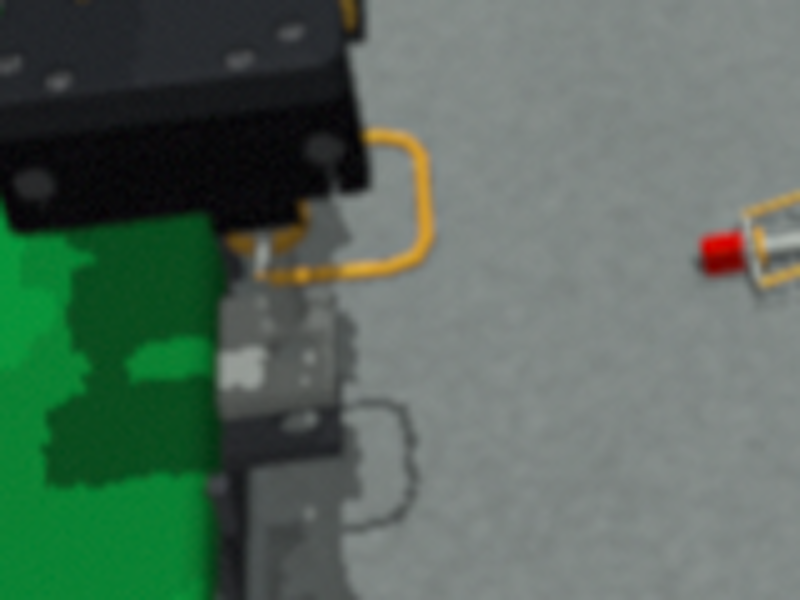

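Run:
```python
from h import *
P=np.load("w5.npy",allow_pickle=True).item()
f=lambda x,y:(265+x/6-.42,200+y/6-.42)
T=np.array([.54577,.00988]);y=np.radians(81.93);tx=np.array([np.cos(y),np.sin(y)]);ty=np.array([np.sin(y),-np.cos(y)])
g=lambda q,z:[round(float(v)*1e3,1) for v in (((onz(P,f(*q),z)[:2]-T)@tx),((onz(P,f(*q),z)[:2]-T)@ty))]
for n,q,z in [("leaf outer L",(188,245),.1),("outer R",(553,245),.1),("hole top mouth",(367,283),.1),("hole L",(313,330),.1),("hole R",(422,330),.1),("tip front",(375,325),.1085),("rod",(375,528),.1478),("lug L",(412,212),.09),("lug R",(632,212),.09)]:print(n,g(q,z))
```

```text
leaf outer L [10.5, -20.4]
outer R [10.5, 19.3]
hole top mouth [6.1, -0.9]
hole L [0.6, -6.9]
hole R [0.6, 5.1]
tip front [4.4, -0.1]
rod [0.1, -0.1]
lug L [11.1, 4.1]
lug R [11.0, 29.1]
```

```bash
python3 -m handwheel '[[0.005,0,-0.0007,0.003,0],[0.005,0,-0.0007,0.005,0],[0.005,0,-0.0007,0.007,0],[0.005,0,-0.0007,0.008,0],[0.005,0,-0.0007,0.009,0],[0.005,0,-0.0007,0.0095,0],[0.005,0,-0.0007,0.01,0]]'; python3 -m handwheel '[[0.005,0,0,0.0005,0],[0.005,0,0,0.001,0],[0.005,0,0,0.0015,0],[0.005,0,0,0.002,0]]'
```

```text
time_s: 11.5
tool_pos: [0.5449, 0.0098, 0.1441]
tool_rot: [180.0, 0.0, 81.9]
force: [0.4, -0.6, -0.4]
grip_width: 0.0138
time_s: 11.9
tool_pos: [0.5449, 0.0095, 0.1421]
tool_rot: [180.0, 0.0, 81.9]
force: [-0.1, -0.8, -0.4]
grip_width: 0.0138
```

```bash
python3 -m handwheel '[[0.005,0,0,0.0007,0],[0.005,0,0,0.0014,0],[0.005,0,0,0.002,0],[0.005,0,0,0.0024,0]]'; python3 -c "
from h import *
im=read_camera('wrist');cv2.imwrite('pics/w6c.png',cv2.resize(im[200:300,265:390],(750,600),interpolation=cv2.INTER_CUBIC))"
```

```text
time_s: 12.3
tool_pos: [0.5449, 0.0095, 0.1397]
tool_rot: [180.0, 0.0, 81.9]
force: [0.4, -1.8, -0.2]
grip_width: 0.0136
```

View pics/w6c.png

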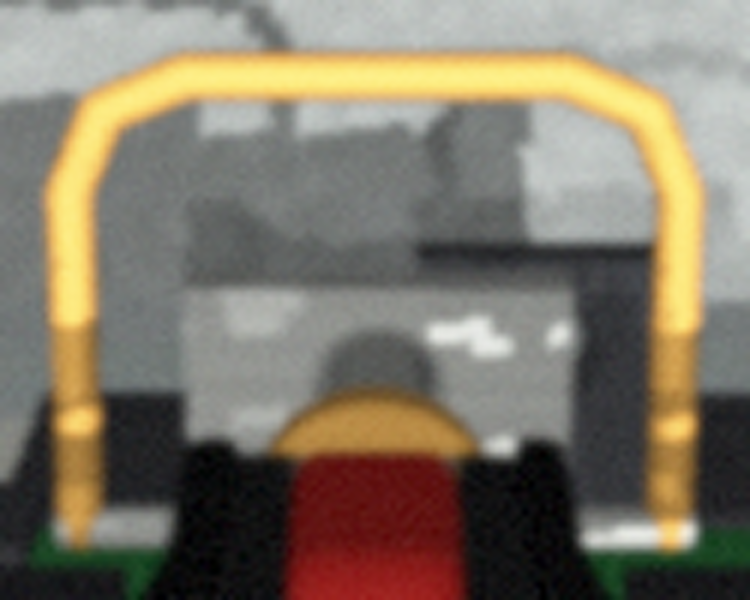

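The shank sits in the leaf hole (crop 377,350) with no load on it. Now I'll drag the leaf towards the lug along tool +y.

```bash
python3 -m handwheel '[[0.005,0,0.001,0,0],[0.005,0,0.002,0,0],[0.005,0,0.003,0,0],[0.005,0,0.0045,0,0],[0.005,0,0.006,0,0],[0.005,0,0.0075,0,0]]'; python3 -m handwheel '[[0.005,0,0.0015,0,0],[0.005,0,0.003,0,0],[0.005,0,0.0045,0,0],[0.005,0,0.006,0,0],[0.005,0,0.0075,0,0],[0.005,0,0.009,0,0],[0.005,0,0.01,0,0],[0.005,0,0.01,0,0],[0.005,0,0.01,0,0]]'
python3 -c "
from h import *
o=get_obs();P=camera_params('wrist');im=read_camera('wrist');np.save('w7.npy',P,allow_pickle=True);print(o['tool_pos'],o['tool_rot'],o['force'])
cv2.imwrite('pics/w7c.png',cv2.resize(im[200:300,265:390],(750,600),interpolation=cv2.INTER_CUBIC))"
```

```text
time_s: 12.95
tool_pos: [0.5503, 0.0087, 0.139]
tool_rot: [-179.7, 0.1, 81.9]
force: [-5.6, -1.0, 1.3]
grip_width: 0.0137
time_s: 13.85
tool_pos: [0.5604, 0.0072, 0.139]
tool_rot: [-179.8, 0.1, 81.9]
force: [-4.7, -2.1, 1.4]
grip_width: 0.0139
[0.56040712 0.0072469  0.1390441 ] [-1.79764827e+02  5.76800027e-02  8.19215537e+01] [-4.69912496 -2.11642483  1.35056882]
```

View pics/w7c.png

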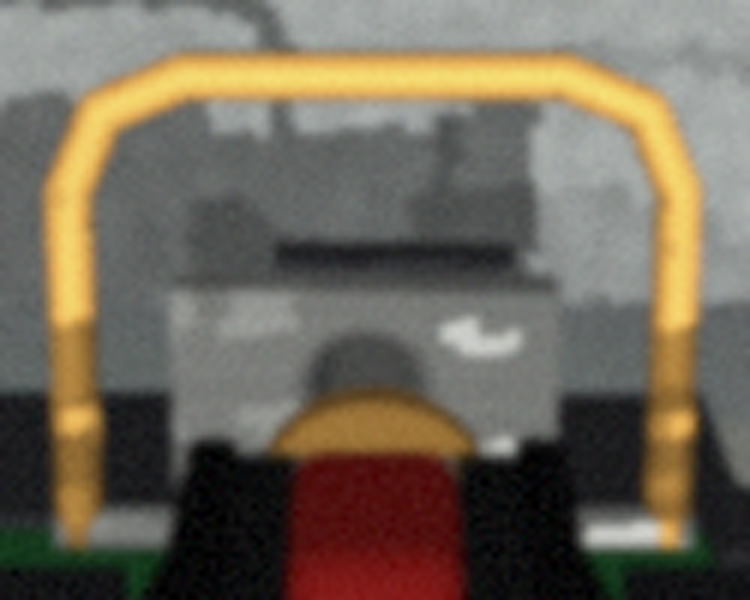

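```bash
python3 -m handwheel '[[0.005,0,0.001,0,0],[0.005,0,0.002,0,0],[0.005,0,0.0022,0,0],[0.005,0,0.0022,0,0]]'
python3 -c "
from h import *
o=get_obs();P=camera_params('wrist');im=read_camera('wrist');np.save('w8.npy',P,allow_pickle=True);print(o['tool_pos'],o['tool_rot'],o['force'])
cv2.imwrite('pics/w8c.png',cv2.resize(im[200:300,265:390],(750,600),interpolation=cv2.INTER_CUBIC))"
```

```text
time_s: 14.3
tool_pos: [0.5625, 0.007, 0.139]
tool_rot: [-179.7, 0.1, 81.9]
force: [-5.3, -0.8, 2.3]
grip_width: 0.0136
[0.56249159 0.00697419 0.13899753] [-1.79749073e+02  5.56448147e-02  8.19209094e+01] [-5.33973496 -0.7880105   2.33905219]
```

View pics/w8c.png

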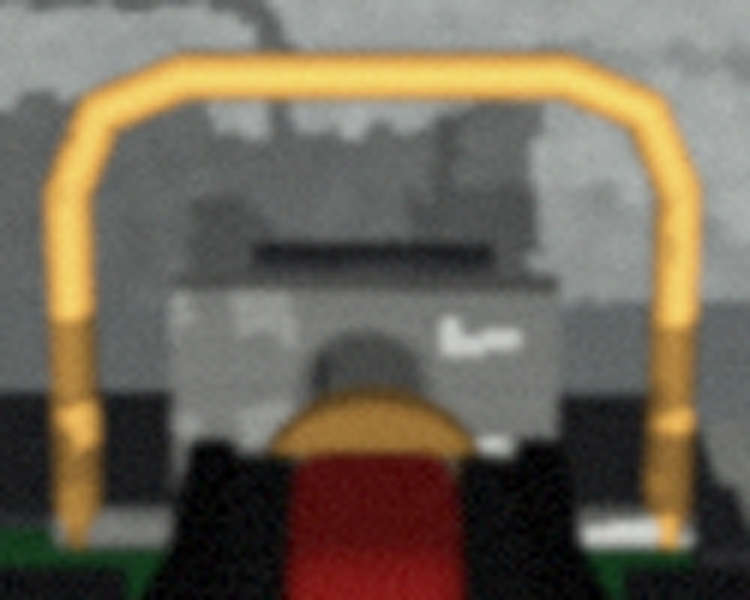

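```bash
python3 -m handwheel '[[0.005,0,0,0.001,0],[0.005,0,0,0.002,0],[0.005,0,0,0.003,0],[0.005,0,0,0.004,0]]';python3 -m handwheel '[[0.005,0,0,0.001,0],[0.005,0,0,0.002,0],[0.005,0,0,0.003,0]]'
```

```text
time_s: 14.75
tool_pos: [0.5626, 0.0067, 0.1352]
tool_rot: [-179.8, 0.1, 81.9]
force: [-4.9, -1.9, 1.5]
grip_width: 0.0138
time_s: 15.05
tool_pos: [0.5626, 0.0067, 0.1322]
tool_rot: [-179.8, 0.1, 81.9]
force: [-5.2, -2.7, 1.0]
grip_width: 0.0138
```

```bash
python3 -m handwheel '[[0.005,0,0,0.0015,0],[0.005,0,0,0.003,0],[0.005,0,0,0.0045,0],[0.005,0,0,0.006,0]]';python3 -m handwheel '[[0.005,0,0,0.0015,0],[0.005,0,0,0.003,0],[0.005,0,0,0.0045,0],[0.005,0,0,0.006,0],[0.005,0,0,0.007,0]]';python3 -m handwheel '[[0.005,0,0,0.0015,0],[0.005,0,0,0.003,0],[0.005,0,0,0.0045,0],[0.005,0,0,0.0055,0]]'
```

```text
time_s: 15.45
tool_pos: [0.5626, 0.0066, 0.1262]
tool_rot: [-179.8, 0.1, 81.9]
force: [-4.7, -1.6, 2.7]
grip_width: 0.0134
time_s: 15.95
tool_pos: [0.5626, 0.0066, 0.1191]
tool_rot: [-179.8, 0.1, 81.9]
force: [-5.1, -2.8, 2.6]
grip_width: 0.0136
time_s: 16.35
tool_pos: [0.5627, 0.0066, 0.1137]
tool_rot: [-179.8, 0.1, 81.9]
force: [-5.5, -1.6, 3.6]
grip_width: 0.0136
```

```bash
python3 -m handwheel '[[0.005,0,0,0.0005,0],[0.005,0,0,0.001,0],[0.005,0,0,0.001,0]]';python3 -m handwheel '[[0.005,0,0,0.0005,0],[0.005,0,0,0.001,0],[0.005,0,0,0.001,0]]'
python3 -c "
from h import *
o=get_obs();P=camera_params('wrist');im=read_camera('wrist');np.save('w9.npy',P,allow_pickle=True);print(o['tool_pos'],o['tool_rot'],o['force'])
cv2.imwrite('pics/w9c.png',cv2.resize(im[200:300,265:390],(750,600),interpolation=cv2.INTER_CUBIC))
s=read_camera('scene');cv2.imwrite('pics/s9.png',cv2.resize(s[190:310,150:310],(800,600),interpolation=cv2.INTER_CUBIC))"
```

```text
time_s: 16.65
tool_pos: [0.5627, 0.0066, 0.1127]
tool_rot: [-179.8, 0.1, 81.9]
force: [-4.6, -2.1, 1.3]
grip_width: 0.0139
time_s: 16.95
tool_pos: [0.5627, 0.0066, 0.1117]
tool_rot: [-179.8, 0.1, 81.9]
force: [-5.5, -1.5, 3.3]
grip_width: 0.0137
[0.56266736 0.00656634 0.1117017 ] [-1.79784640e+02  7.95798553e-02  8.19020047e+01] [-5.5447078  -1.49437018  3.29114299]
```

View pics/w9c.png

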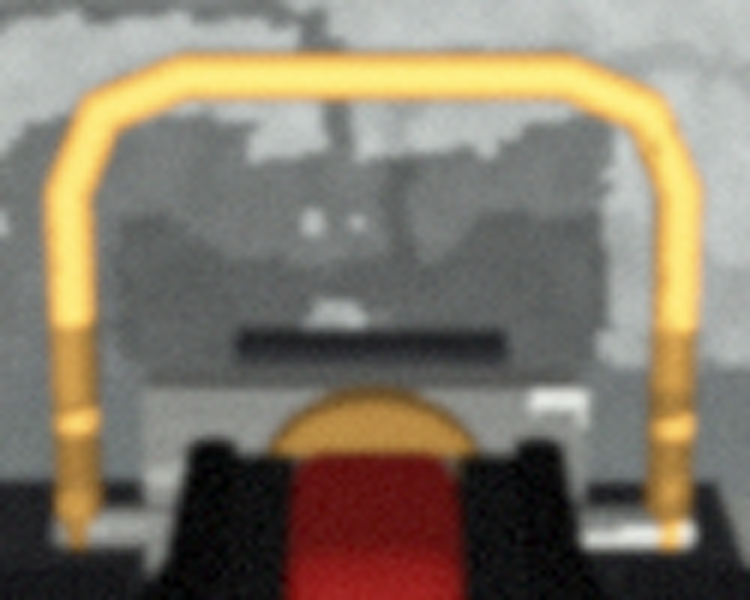

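View pics/s9.png

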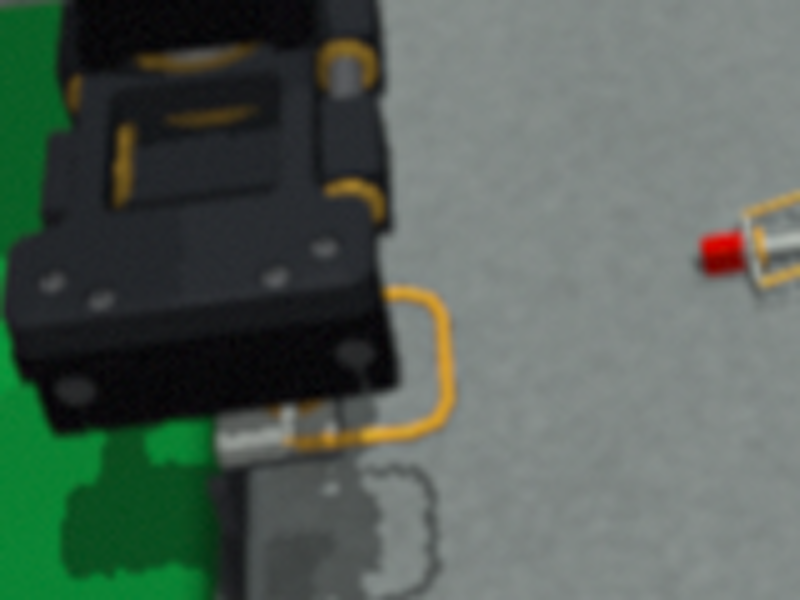

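```bash
for i in 1 2 3; do echo; done; python3 -m handwheel '[[0.005,0,0,0.0005,0],[0.005,0,0,0.0008,0],[0.005,0,0,0.0008,0]]';python3 -m handwheel '[[0.005,0,0,0.0005,0],[0.005,0,0,0.0008,0],[0.005,0,0,0.0008,0]]'
```

```text
time_s: 17.35
tool_pos: [0.563, 0.0065, 0.1113]
tool_rot: [-179.8, 0.1, 81.9]
force: [-5.3, -2.6, 4.0]
grip_width: 0.0137
time_s: 17.65
tool_pos: [0.563, 0.0066, 0.1108]
tool_rot: [-179.8, 0.1, 81.9]
force: [-5.5, -2.4, 5.7]
grip_width: 0.0134
```

```bash
python3 -m handwheel '[[0.005,0,-0.0008,0,0],[0.005,0,-0.0014,-0.0005,0],[0.005,0,-0.0014,-0.0005,0],[0.02,0,-0.0014,-0.0005,0],[0.03,0,-0.0014,-0.0005,0],[0.03,0,-0.0014,-0.0005,0],[0.03,0,-0.0014,-0.0005,0]]' 20; python3 -c "
from h import *
o=get_obs();im=read_camera('wrist');print(o['qpos'],o['tool_pos'],o['tool_rot'],o['force'])
cv2.imwrite('pics/w10c.png',cv2.resize(im[200:300,265:390],(750,600),interpolation=cv2.INTER_CUBIC))"
```

```text
time_s: 18.35
tool_pos: [0.5632, 0.0079, 0.111]
tool_rot: [180.0, -0.0, 82.0]
force: [-0.4, -1.1, -0.3]
grip_width: 0.0286
[ 23.86721437  15.15436151 -31.2491792  102.59773118   8.60073922
  64.58105739 -18.24142519] [0.56319731 0.00790238 0.11097543] [ 1.79972897e+02 -3.95133936e-02  8.19581785e+01] [-0.38101842 -1.13179676 -0.26101985]
```

View pics/w10c.png

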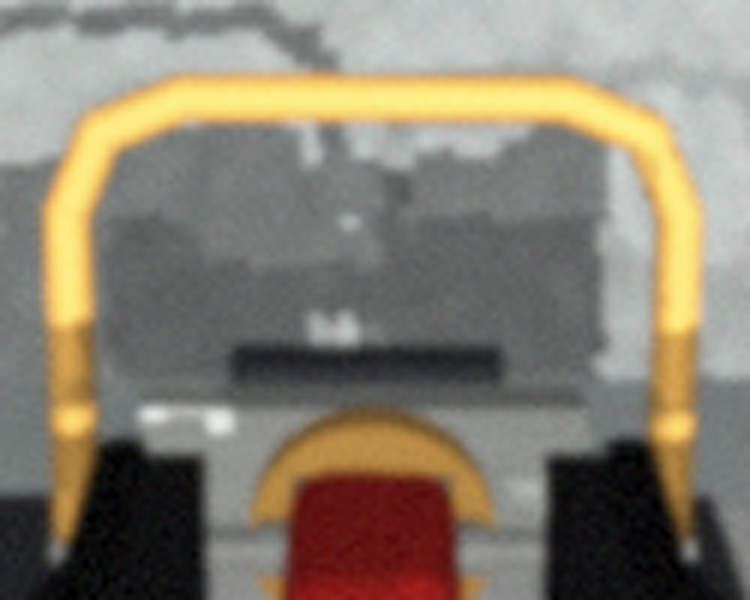

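The pin is released with its collar on the leaf and the ring still open. Next I'll raise the gripper clear, open it to straddle the legs and move out over the ring.

```bash
python3 -m handwheel '[[0.03,0,0,-0.005,0],[0.03,0,0,-0.015,0],[0.03,0,0,-0.03,0],[0.046,0.005,0,-0.04,0],[0.046,0.015,0,-0.04,0],[0.046,0.025,0,-0.04,0],[0.046,0.029,0,-0.03,0],[0.046,0.029,0,-0.02,0],[0.046,0.029,0,-0.012,0],[0.046,0.029,0,-0.012,0],[0.046,0.029,0,-0.012,0]]' 20
python3 -c "
from h import *
o=get_obs();P=camera_params('wrist');im=read_camera('wrist');print(o['tool_pos'],o['tool_rot'],o['force'],o['grip_width']);np.save('w11.npy',P,allow_pickle=True)
cv2.imwrite('pics/w11.png',im)
s=read_camera('scene');cv2.imwrite('pics/s11.png',cv2.resize(s[190:310,150:310],(800,600),interpolation=cv2.INTER_CUBIC))"
```

```text
time_s: 19.5
tool_pos: [0.5666, 0.0355, 0.1223]
tool_rot: [-179.9, 0.0, 81.9]
force: [-0.1, -0.6, 0.3]
grip_width: 0.0458
[0.56663842 0.03550169 0.12233924] [-1.79928254e+02  1.55739763e-02  8.18854399e+01] [-0.07475433 -0.57294666  0.29600194] 0.04582855534380624
```

View pics/w11.png

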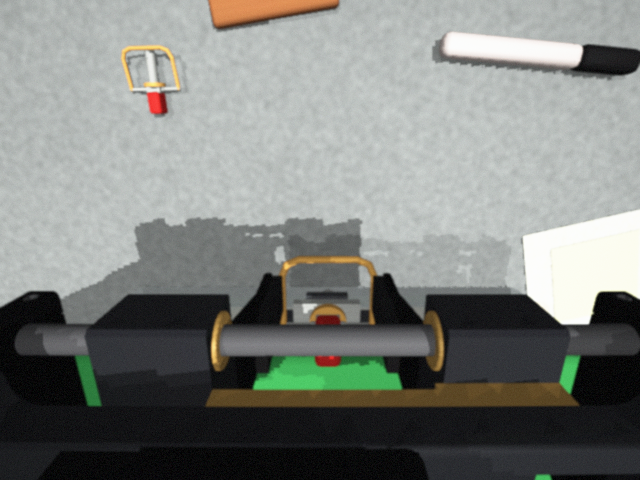

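View pics/s11.png

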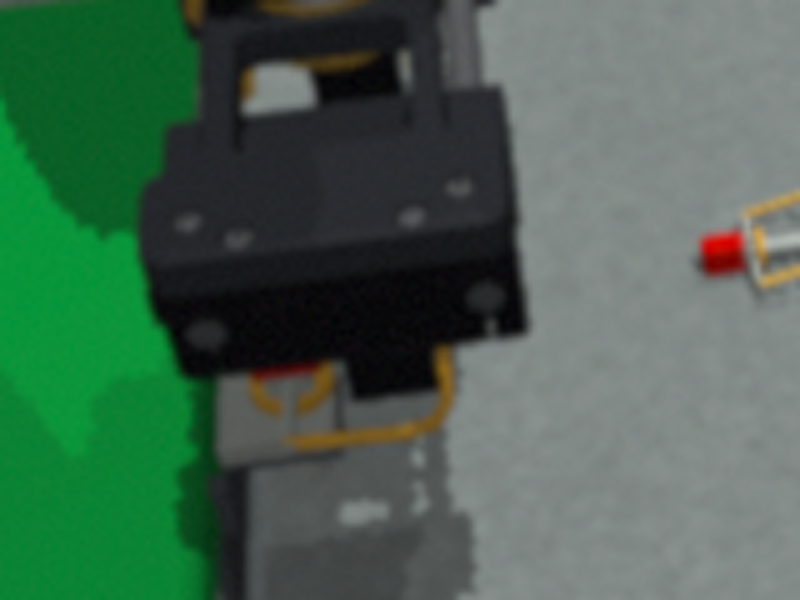

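The fingers straddle the ring legs (columns 284 and 374), and the pin is home. I'll push the ring down gently.

```bash
python3 -m handwheel '[[0.046,0,0,0.005,0],[0.046,0,0,0.01,0],[0.046,0,0,0.013,0],[0.046,0,0,0.016,0],[0.046,0,0,0.018,0]]'; python3 -m handwheel '[[0.046,0,0,0.002,0],[0.046,0,0,0.004,0],[0.046,0,0,0.006,0],[0.046,0,0,0.008,0],[0.046,0,0,0.01,0]]';python3 -m handwheel '[[0.046,0,0,0.002,0],[0.046,0,0,0.004,0],[0.046,0,0,0.006,0],[0.046,0,0,0.008,0],[0.046,0,0,0.01,0],[0.046,0,0,0.013,0]]'
python3 -c "
from h import *
o=get_obs();P=camera_params('wrist');im=read_camera('wrist');print(o['tool_pos'],o['tool_rot'],o['force'],o['grip_width'])
cv2.imwrite('pics/w12.png',im)
s=read_camera('scene');cv2.imwrite('pics/s12.png',cv2.resize(s[190:310,150:310],(800,600),interpolation=cv2.INTER_CUBIC))"
```

```text
time_s: 20.1
tool_pos: [0.5669, 0.0359, 0.1047]
tool_rot: [-180.0, 0.0, 81.9]
force: [-0.0, 0.1, 0.2]
grip_width: 0.0459
time_s: 20.6
tool_pos: [0.567, 0.036, 0.0949]
tool_rot: [180.0, -0.0, 81.9]
force: [1.1, 0.5, -0.0]
grip_width: 0.0463
time_s: 21.2
tool_pos: [0.5671, 0.036, 0.0819]
tool_rot: [180.0, 0.0, 81.9]
force: [0.5, 0.2, 0.4]
grip_width: 0.0459
[0.56708375 0.0360062  0.08194558] [1.79983827e+02 2.65953178e-03 8.19253314e+01] [0.47297357 0.16904819 0.43367811] 0.04590738752443346
```

View pics/w12.png

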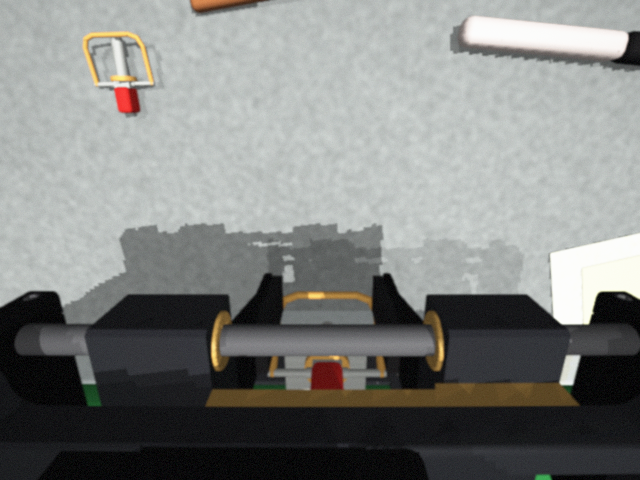

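View pics/s12.png

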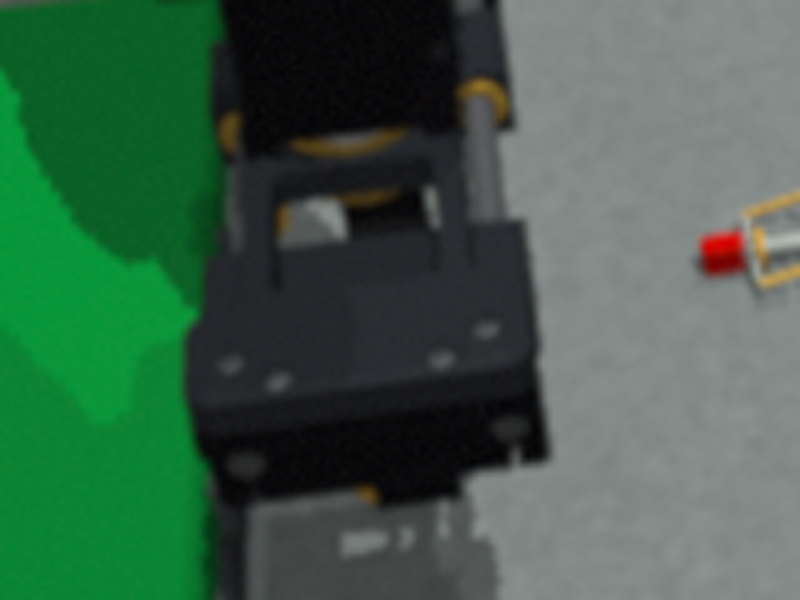

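```bash
python3 -m handwheel '[[0.046,-0.002,0,0.001,0],[0.046,-0.004,0,0.002,0],[0.046,-0.006,0,0.003,0],[0.046,-0.008,0,0.004,0],[0.046,-0.010,0,0.005,0]]'; python3 -m handwheel '[[0.046,-0.001,0,0,0],[0.046,-0.002,0,0,0],[0.046,-0.003,0,0,0],[0.046,-0.004,0,0,0],[0.046,-0.004,0,0,0]]'
python3 -c "
from h import *
o=get_obs();im=read_camera('wrist');print(o['tool_pos'],o['tool_rot'],o['force'],o['grip_width'])
cv2.imwrite('pics/w13.png',cv2.resize(im[250:400,230:430],(800,600)))
t=read_camera('top');cv2.imwrite('pics/t13.png',cv2.resize(t[220:340,400:560],(800,600),interpolation=cv2.INTER_CUBIC))"
```

```text
time_s: 21.8
tool_pos: [0.5655, 0.0258, 0.0769]
tool_rot: [-180.0, 0.0, 81.9]
force: [0.1, 0.7, -0.7]
grip_width: 0.0461
time_s: 22.3
tool_pos: [0.565, 0.0219, 0.077]
tool_rot: [180.0, 0.0, 81.9]
force: [0.4, 0.6, 0.1]
grip_width: 0.0462
[0.56501848 0.02191051 0.077048  ] [1.79996365e+02 1.21047789e-02 8.19126892e+01] [0.38717625 0.57638795 0.11020982] 0.04622879720022547
```

View pics/w13.png

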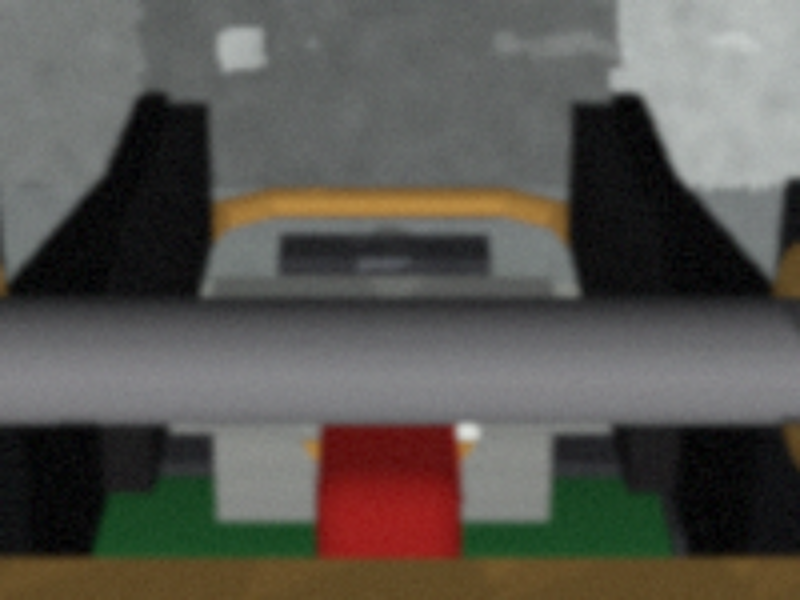

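The ring is nearly vertical, with its bar just short of the pin's end. I'll back off a little, lower the fingers for leverage and push on slowly.

```bash
python3 -m handwheel '[[0.046,0.003,0,0.002,0],[0.046,0.003,0,0.006,0],[0.046,0.003,0,0.009,0],[0.046,0.002,0,0.009,0],[0.046,0.001,0,0.009,0],[0.046,0,0,0.009,0]]'; python3 -m handwheel '[[0.046,-0.001,0,0,0],[0.046,-0.002,0,0,0],[0.046,-0.002,0,0,0]]';python3 -m handwheel '[[0.046,-0.001,0,0,0],[0.046,-0.0015,0,0,0],[0.046,-0.0015,0,0,0]]'
```

```text
time_s: 23.0
tool_pos: [0.565, 0.022, 0.068]
tool_rot: [-180.0, 0.0, 81.9]
force: [0.4, 0.2, -0.3]
grip_width: 0.0458
time_s: 23.3
tool_pos: [0.5647, 0.0202, 0.0681]
tool_rot: [180.0, -0.0, 81.9]
force: [-0.1, 1.4, -0.0]
grip_width: 0.0461
time_s: 23.6
tool_pos: [0.5645, 0.0192, 0.068]
tool_rot: [180.0, -0.0, 81.9]
force: [0.9, 2.9, -0.1]
grip_width: 0.0458
```

```bash
python3 -m handwheel '[[0.046,-0.0005,0,0,0],[0.046,-0.001,0,0,0],[0.046,-0.001,0,0,0]]';python3 -m handwheel '[[0.046,-0.0005,0,0,0],[0.046,-0.001,0,0,0],[0.046,-0.001,0,0,0]]'; python3 -c "
from h import *
im=read_camera('wrist')
cv2.imwrite('pics/w14.png',cv2.resize(im[250:400,230:430],(800,600)))"
```

```text
time_s: 23.9
tool_pos: [0.5644, 0.0184, 0.068]
tool_rot: [180.0, -0.0, 81.9]
force: [0.1, 4.2, -1.7]
grip_width: 0.0462
time_s: 24.2
tool_pos: [0.5643, 0.0182, 0.0681]
tool_rot: [180.0, -0.1, 82.0]
force: [1.5, 5.6, -1.4]
grip_width: 0.046
```

View pics/w14.png

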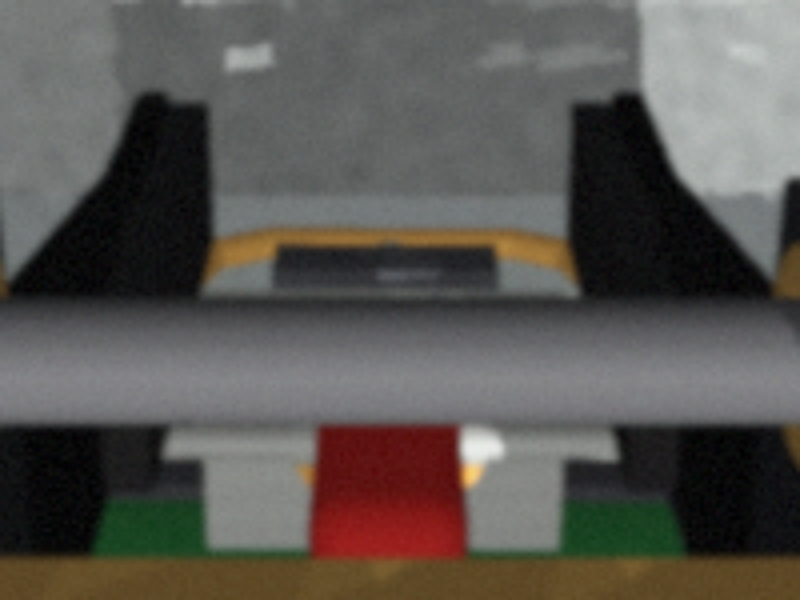

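```bash
python3 -m handwheel '[[0.046,-0.0005,0,0,0],[0.046,-0.001,0,0,0],[0.046,-0.001,0,0,0]]';python3 -m handwheel '[[0.046,-0.0005,0,0,0],[0.046,-0.001,0,0,0],[0.046,-0.001,0,0,0]]';python3 -m handwheel '[[0.046,-0.0005,0,0,0],[0.046,-0.001,0,0,0],[0.046,-0.001,0,0,0]]'; python3 -c "
from h import *
im=read_camera('wrist')
cv2.imwrite('pics/w15.png',cv2.resize(im[250:400,230:430],(800,600)))"
```

```text
time_s: 24.55
tool_pos: [0.5643, 0.0182, 0.0681]
tool_rot: [180.0, -0.2, 82.0]
force: [1.1, 7.3, -1.6]
grip_width: 0.0463
time_s: 24.85
tool_pos: [0.5642, 0.0181, 0.0681]
tool_rot: [180.0, -0.2, 82.0]
force: [1.0, 9.5, -1.3]
grip_width: 0.046
time_s: 25.15
tool_pos: [0.5642, 0.0181, 0.0681]
tool_rot: [180.0, -0.3, 82.1]
force: [1.8, 11.0, -2.5]
grip_width: 0.0459
```

View pics/w15.png

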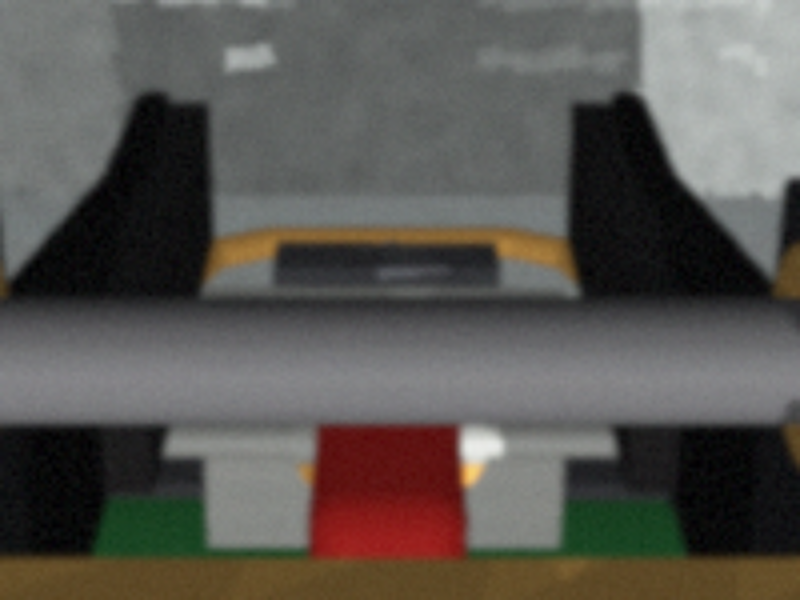

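The fingers have stopped on the rod and legs with the ring about vertical: 11 N and no further motion. From above, a straight push can't get past vertical. So I'll back off, put the pads on the outer sides of both legs, and carry the ring over by a light squeeze.

```bash
python3 -m handwheel '[[0.046,0.003,0,0,0],[0.046,0.006,0,0,0],[0.046,0.009,0,0,0],[0.055,0.011,0,0,0],[0.066,0.011,0,0,0],[0.066,0.011,0,0,0],[0.066,0.011,0,0,0]]' 10; python3 -c "
from h import *
o=get_obs();im=read_camera('wrist');print(o['tool_pos'],o['force'])
cv2.imwrite('pics/w16.png',cv2.resize(im[250:400,230:430],(800,600)))"
```

```text
time_s: 25.9
tool_pos: [0.5654, 0.024, 0.068]
tool_rot: [180.0, 0.0, 81.9]
force: [0.2, -0.7, -0.4]
grip_width: 0.0643
[0.56538598 0.02404006 0.06803612] [ 0.22875711 -0.74771879 -0.39706387]
```

View pics/w16.png

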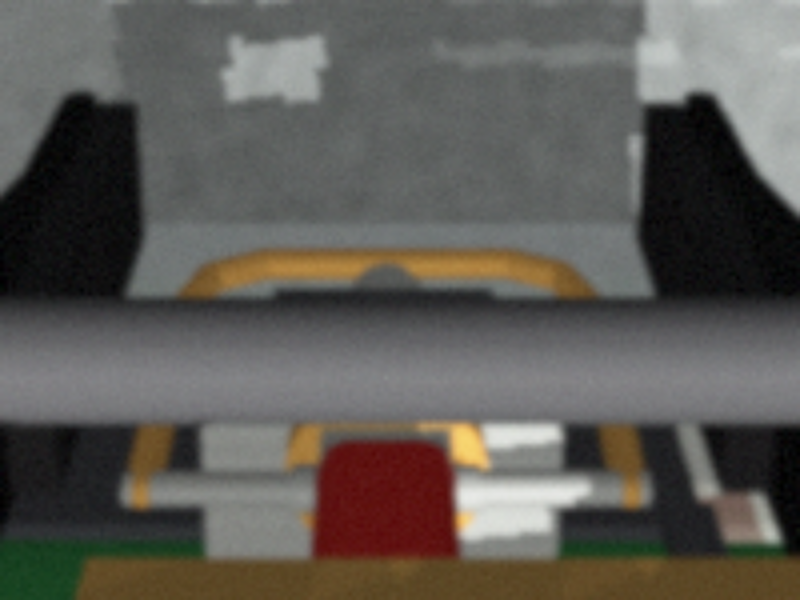

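```bash
python3 -m handwheel '[[0.067,-0.002,0,0,0],[0.067,-0.005,0,0,0],[0.067,-0.008,0,0,0],[0.067,-0.011,0,0,0],[0.067,-0.013,0,0,0],[0.06,-0.013,0,0,0],[0.057,-0.013,0,0,0],[0.054,-0.013,0,0,0],[0.05,-0.013,0,0,0],[0.05,-0.013,0,0,0]]' 8; python3 -c "
from h import *
o=get_obs();im=read_camera('wrist');print(o['tool_pos'],o['force'])
cv2.imwrite('pics/w17.png',cv2.resize(im[250:400,230:430],(800,600)))"
```

```text
time_s: 26.95
tool_pos: [0.5635, 0.0119, 0.068]
tool_rot: [-180.0, -0.0, 81.9]
force: [-0.7, 0.2, 0.2]
grip_width: 0.0556
[0.563517   0.0119385  0.06804422] [-0.65884794  0.22069583  0.19141247]
```

View pics/w17.png

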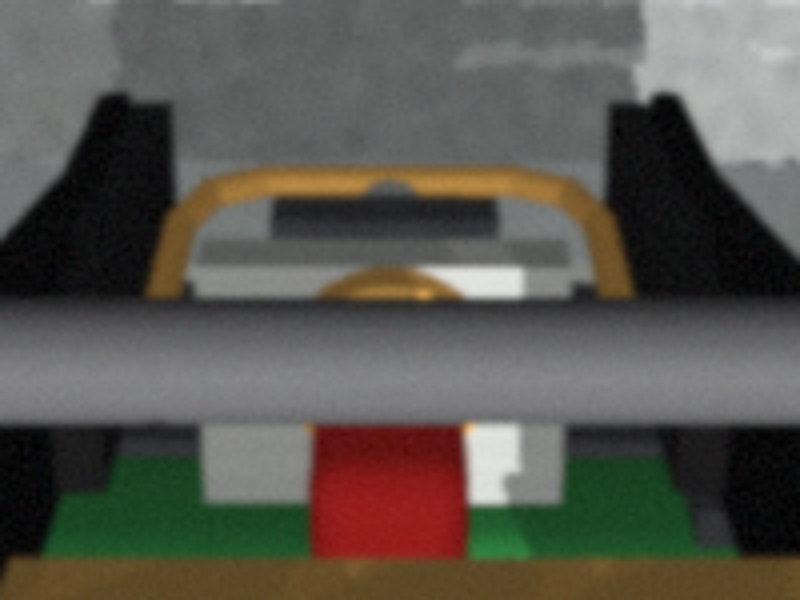

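The pads hold both legs (opening 55.6 mm). The bar is still on the outer side of the pin's end (crop 388,190). I'll drag it in gently with an 11 N grip.

```bash
python3 -m handwheel '[[0.05,0,0,0,0],[0.05,-0.001,0,0,0],[0.05,-0.002,0,0,0],[0.05,-0.003,0,0,0],[0.05,-0.003,0,0,0]]' 11;python3 -m handwheel '[[0.05,-0.001,0,0,0],[0.05,-0.002,0,0,0],[0.05,-0.003,0,0,0],[0.05,-0.003,0,0,0]]'; python3 -c "
from h import *
o=get_obs();im=read_camera('wrist');print(o['tool_pos'],o['force'])
cv2.imwrite('pics/w18.png',cv2.resize(im[250:400,230:430],(800,600)))"
```

```text
time_s: 27.5
tool_pos: [0.5632, 0.0109, 0.0681]
tool_rot: [180.0, -0.1, 82.0]
force: [0.6, 4.3, -1.6]
grip_width: 0.0553
time_s: 27.9
tool_pos: [0.5631, 0.0106, 0.0681]
tool_rot: [180.0, -0.3, 82.1]
force: [3.0, 9.7, -2.6]
grip_width: 0.0553
[0.5631293  0.01061746 0.06810871] [ 3.01216082  9.73928185 -2.55122208]
```

View pics/w18.png

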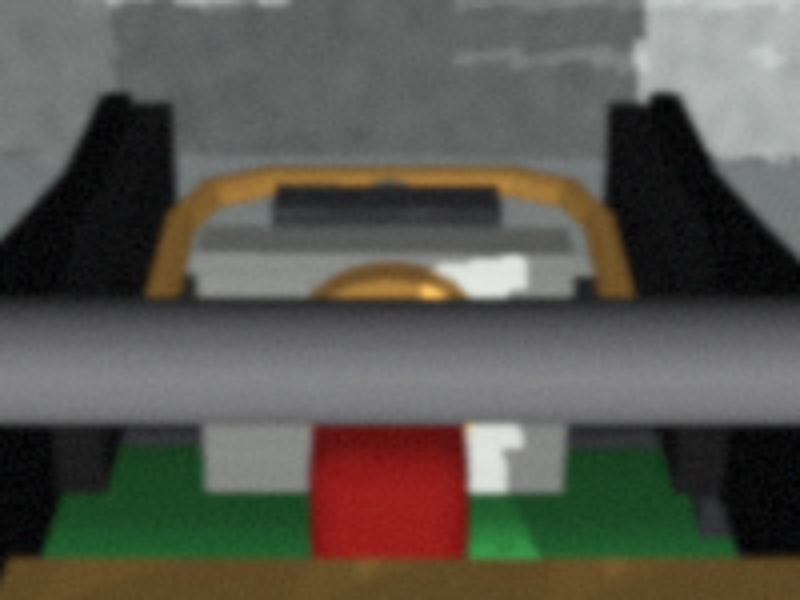

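Run:
```python
from h import *
P=camera_params("wrist");o=get_obs();T=o['tool_pos'][:2];y=np.radians(o['tool_rot'][2]);tx=np.array([np.cos(y),np.sin(y)])
pin=np.array([.5628,.0063]);print("TCP-pin tx mm",(T-pin)@tx*1e3)
def g(r,z):
    X=onz(P,(230+390/4-.4,250+r/4-.4),z)[:2];return ((X-pin)@tx*1e3).round(2)
print("bar far edge",g(166,.065),"near edge",g(187,.0655),"bar c",g(176,.0655))
print("lug outer top",g(187,.09),"lug bot edge",g(222,.09),"leaf outer",g(226,.1),"leaf 252",g(252,.1))
print("pin-end sliver",g(180,.066),o['force'])
```

```text
TCP-pin tx mm 4.316131744378975
bar far edge 3.91 near edge 1.12 bar c 2.72
lug outer top 13.77 lug bot edge 9.41 leaf outer 14.41 leaf 252 11.35
pin-end sliver 2.39 [ 1.76270898  9.51845364 -1.2826916 ]
```

```bash
python3 -m handwheel '[[0.05,-0.001,0,0,0],[0.05,-0.002,0,0,0],[0.05,-0.002,0,0,0]]' 10; python3 -c "
from h import *
o=get_obs();im=read_camera('wrist');print(o['tool_pos'],o['force'])
cv2.imwrite('pics/w19.png',cv2.resize(im[250:400,230:430],(800,600)))"
```

```text
time_s: 28.25
tool_pos: [0.563, 0.0099, 0.0682]
tool_rot: [180.0, -0.4, 82.1]
force: [1.6, 11.7, -1.5]
grip_width: 0.0549
[0.56299839 0.00994817 0.06816359] [ 1.57524216 11.70254445 -1.53304721]
```

View pics/w19.png

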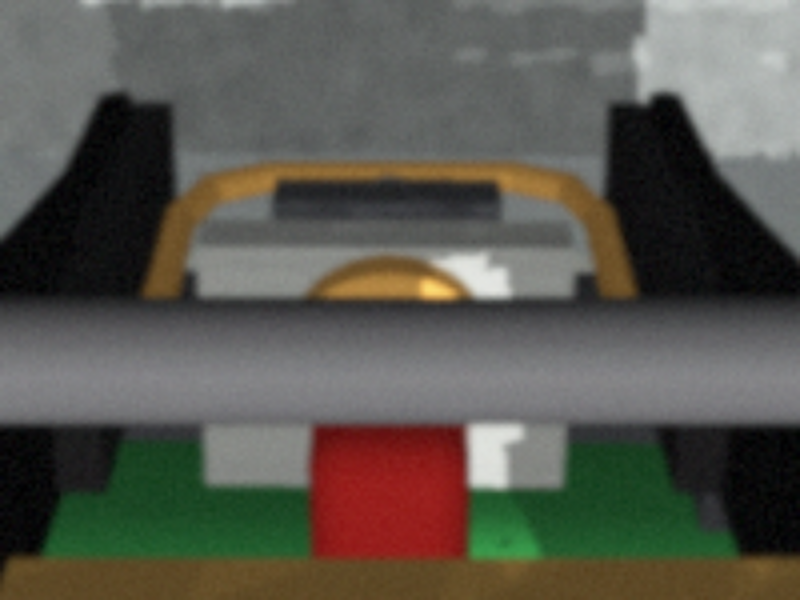

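```bash
python3 -m handwheel '[[0.05,-0.001,0,0,0],[0.05,-0.0015,0,0,0],[0.05,-0.0015,0,0,0]]' 10; python3 -m handwheel '[[0.05,-0.001,0,0,0],[0.05,-0.0015,0,0,0],[0.05,-0.0015,0,0,0]]' ; python3 -c "
from h import *
o=get_obs();im=read_camera('wrist');print(o['tool_pos'],o['force'])
cv2.imwrite('pics/w20.png',cv2.resize(im[250:400,230:430],(800,600)))"
```

```text
time_s: 28.6
tool_pos: [0.5629, 0.0092, 0.0681]
tool_rot: [179.9, -0.5, 82.2]
force: [3.1, 12.4, -3.4]
grip_width: 0.0553
time_s: 28.9
tool_pos: [0.5627, 0.0078, 0.0681]
tool_rot: [179.9, -0.5, 82.2]
force: [2.7, 13.1, -2.2]
grip_width: 0.0552
[0.56266201 0.00782635 0.06810321] [ 2.65334026 13.10899946 -2.16385827]
```

View pics/w20.png

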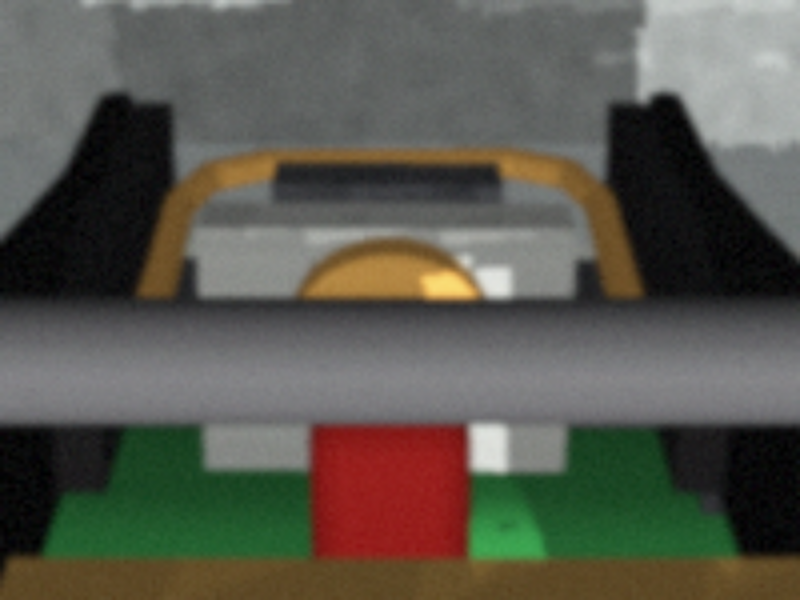

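The squeeze now slips (13 N with a 10 N grip), because the pads also hold the rod and the leg tops. I'll release, check where the ring rests, and regrip only the lower part of the legs.

```bash
python3 -m handwheel '[[0.05,0.004,0,0,0],[0.058,0.006,0,0,0],[0.064,0.007,0,0,0],[0.064,0.007,0,0,0],[0.064,0.007,0,0,0]]' 10
python3 - <<'E'
from h import *
P=camera_params("wrist");o=get_obs();im=read_camera('wrist');T=o['tool_pos'][:2];y=np.radians(o['tool_rot'][2]);tx=np.array([np.cos(y),np.sin(y)])
pin=np.array([.5628,.0063]);print("TCP-pin tx mm",(T-pin)@tx*1e3,o['tool_pos'],o['force'])
np.save('w21.npy',P,allow_pickle=True)
cv2.imwrite('pics/w21.png',cv2.resize(im[250:400,230:430],(800,600)))
for r in range(140,300,10):
    X=onz(P,(230+390/4-.4,250+r/4-.4),.0655)[:2];X2=onz(P,(230+390/4-.4,250+r/4-.4),.1)[:2];print(r,((X-pin)@tx*1e3).round(1),((X2-pin)@tx*1e3).round(1),end='; ')
E
```

```text
time_s: 29.45
tool_pos: [0.563, 0.0067, 0.068]
tool_rot: [180.0, 0.1, 81.9]
force: [-0.3, 0.4, 0.2]
grip_width: 0.0634
TCP-pin tx mm 0.3798654634804471 [0.56297501 0.00665869 0.06802906] [-0.26156582  0.44733006  0.17579815]
140 3.9 20.6; 150 2.5 19.5; 160 1.1 18.4; 170 -0.4 17.2; 180 -1.8 16.1; 190 -3.3 14.9; 200 -4.7 13.8; 210 -6.2 12.6; 220 -7.7 11.4; 230 -9.2 10.3; 240 -10.7 9.1; 250 -12.2 7.9; 260 -13.7 6.7; 270 -15.2 5.5; 280 -16.7 4.3; 290 -18.3 3.1;
```

View pics/w21.png

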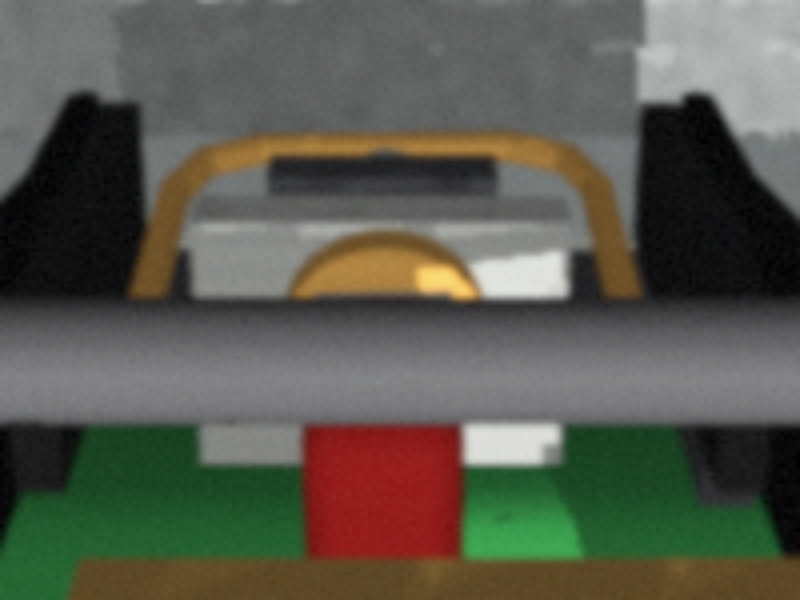

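The bar rests at about 2.6 mm outside the pin axis (ring ≈0.28 rad). New plan: swing it back out a little, grip only the lower legs (clear of the rod), pull the sprung ring down so the bar unloads from the pin's end, then carry it across.

```bash
python3 -m handwheel '[[0.05,0,0,0,0],[0.05,0,0,0,0],[0.05,0,0,0,0],[0.05,0.002,0,0,0],[0.05,0.004,0,0,0],[0.05,0.006,0,0,0],[0.05,0.007,0,0,0],[0.062,0.007,0,0,0],[0.062,0.007,0,0,0],[0.062,0.010,0,-0.003,0],[0.062,0.012,0,-0.006,0],[0.062,0.012,0,-0.0065,0],[0.062,0.012,0,-0.0065,0]]' 8
python3 - <<'E'
from h import *
P=camera_params("wrist");o=get_obs();im=read_camera('wrist');T=o['tool_pos'][:2];y=np.radians(o['tool_rot'][2]);tx=np.array([np.cos(y),np.sin(y)])
pin=np.array([.5628,.0063]);print("TCP-pin tx mm",(T-pin)@tx*1e3,o['tool_pos'],o['force'],o['grip_width'])
cv2.imwrite('pics/w22.png',cv2.resize(im[250:400,230:430],(800,600)))
for r in range(140,300,10):
    X=onz(P,(230+390/4-.4,250+r/4-.4),.0655)[:2];X2=onz(P,(230+390/4-.4,250+r/4-.4),.1)[:2];print(r,((X-pin)@tx*1e3).round(1),((X2-pin)@tx*1e3).round(1),end='; ')
E
```

```text
time_s: 30.8
tool_pos: [0.5649, 0.0199, 0.0748]
tool_rot: [180.0, -0.0, 81.9]
force: [-0.3, 0.4, -0.3]
grip_width: 0.062
TCP-pin tx mm 13.793809486661003 [0.56490754 0.019933   0.07481469] [-0.26832345  0.40404337 -0.33648154] 0.061975097973864794
140 14.1 30.7; 150 12.6 29.5; 160 11.1 28.4; 170 9.6 27.2; 180 8.1 25.9; 190 6.6 24.7; 200 5.1 23.5; 210 3.5 22.3; 220 2.0 21.1; 230 0.4 19.8; 240 -1.1 18.6; 250 -2.7 17.3; 260 -4.2 16.1; 270 -5.8 14.8; 280 -7.4 13.6; 290 -9.0 12.3;
```

View pics/w22.png

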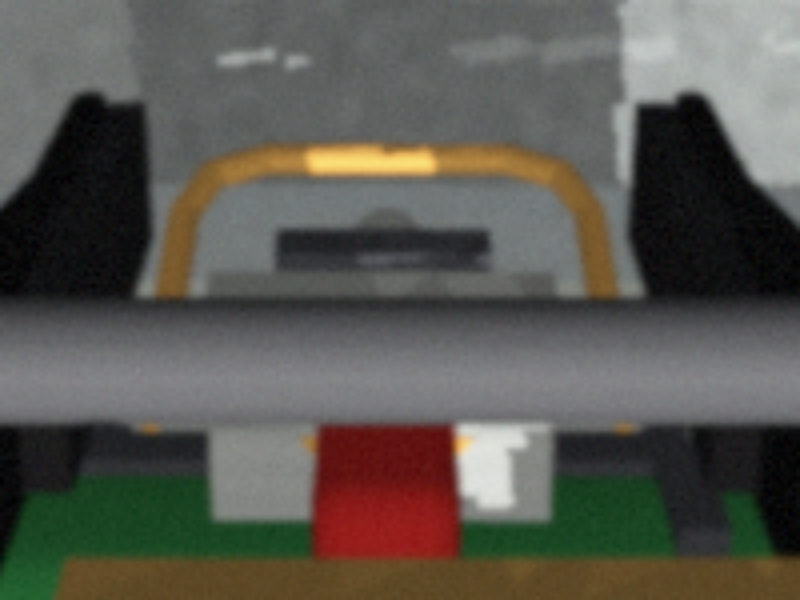

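The ring is now at about 0.48 rad, clear of the pin's end, and the pads cover only the lower legs. I'll grip, carry in 2 mm, then pull down.

```bash
python3 -m handwheel '[[0.05,0,0,0,0],[0.05,0,0,0,0],[0.05,0,0,0,0],[0.05,0,0,0,0],[0.05,-0.001,0,0,0],[0.05,-0.002,0,0,0],[0.05,-0.002,0,0,0]]' 10; python3 -m handwheel '[[0.05,0,0,0.0005,0],[0.05,0,0,0.001,0],[0.05,0,0,0.0015,0],[0.05,0,0,0.0015,0]]'; python3 -m handwheel '[[0.05,0,0,0.0005,0],[0.05,0,0,0.001,0],[0.05,0,0,0.001,0]]'
```

```text
time_s: 31.55
tool_pos: [0.5643, 0.0182, 0.0744]
tool_rot: [-180.0, -0.0, 81.9]
force: [-0.7, 1.8, -1.5]
grip_width: 0.0553
time_s: 31.95
tool_pos: [0.5643, 0.018, 0.0733]
tool_rot: [-180.0, -0.0, 81.9]
force: [-2.8, 1.6, 4.6]
grip_width: 0.0551
time_s: 32.25
tool_pos: [0.5643, 0.0178, 0.0724]
tool_rot: [-180.0, 0.0, 81.9]
force: [-3.2, 2.4, 5.6]
grip_width: 0.0558
```

```bash
python3 -m handwheel '[[0.05,0,0,0.0005,0],[0.05,0,0,0.001,0],[0.05,0,0,0.001,0]]'; python3 -m handwheel '[[0.05,0,0,0.0005,0],[0.05,0,0,0.001,0],[0.05,0,0,0.001,0]]'
python3 - <<'E'
from h import *
P=camera_params("wrist");o=get_obs();im=read_camera('wrist');T=o['tool_pos'][:2];y=np.radians(o['tool_rot'][2]);tx=np.array([np.cos(y),np.sin(y)])
pin=np.array([.5628,.0063]);print("TCP-pin tx mm",(T-pin)@tx*1e3,o['tool_pos'],o['force'],o['grip_width'])
cv2.imwrite('pics/w23.png',cv2.resize(im[250:400,230:430],(800,600)))
for r in range(140,300,10):
    X=onz(P,(230+390/4-.4,250+r/4-.4),.0655)[:2];print(r,((X-pin)@tx*1e3).round(1),end='; ')
E
```

```text
time_s: 32.55
tool_pos: [0.5644, 0.0178, 0.0716]
tool_rot: [180.0, 0.0, 81.9]
force: [-3.0, 2.2, 7.3]
grip_width: 0.0553
time_s: 32.85
tool_pos: [0.5644, 0.0176, 0.0707]
tool_rot: [180.0, 0.0, 81.9]
force: [-3.4, 1.3, 7.7]
grip_width: 0.0553
TCP-pin tx mm 11.440851934264712 [0.56437606 0.01763182 0.07070122] [-3.3810855  1.2946428  7.7494567] 0.05533030421246556
140 13.7; 150 12.2; 160 10.8; 170 9.3; 180 7.8; 190 6.4; 200 4.9; 210 3.4; 220 1.9; 230 0.4; 240 -1.2; 250 -2.7; 260 -4.2; 270 -5.8; 280 -7.3; 290 -8.9;
```

View pics/w23.png

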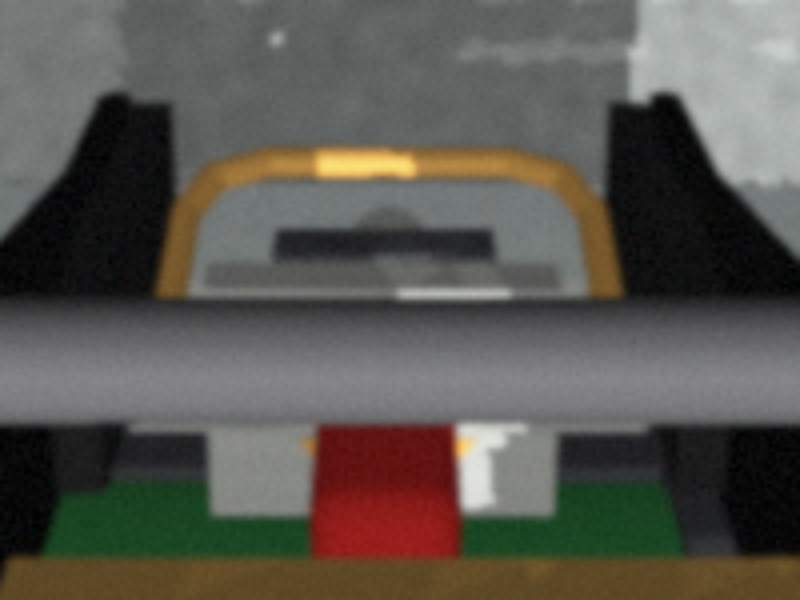

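```bash
python3 -m handwheel '[[0.05,-0.001,0,0.0003,0],[0.05,-0.002,0,0.0006,0],[0.05,-0.003,0,0.0009,0],[0.05,-0.004,0,0.0012,0],[0.05,-0.005,0,0.0015,0],[0.05,-0.005,0,0.0015,0]]' 10
python3 - <<'E'
from h import *
P=camera_params("wrist");o=get_obs();im=read_camera('wrist');T=o['tool_pos'][:2];y=np.radians(o['tool_rot'][2]);tx=np.array([np.cos(y),np.sin(y)])
pin=np.array([.5628,.0063]);print("TCP-pin tx mm",(T-pin)@tx*1e3,o['tool_pos'],o['force'],o['grip_width'])
cv2.imwrite('pics/w24.png',cv2.resize(im[250:400,230:430],(800,600)))
for r in range(140,300,10):
    X=onz(P,(230+390/4-.4,250+r/4-.4),.0645)[:2];print(r,((X-pin)@tx*1e3).round(1),end='; ')
E
```

```text
time_s: 33.5
tool_pos: [0.5638, 0.0132, 0.069]
tool_rot: [180.0, -0.0, 81.9]
force: [-2.6, 2.3, 6.5]
grip_width: 0.0554
TCP-pin tx mm 6.952182887929559 [0.56375387 0.01318647 0.06898838] [-2.63767123  2.29226106  6.50859845] 0.05536061536296761
140 9.6; 150 8.1; 160 6.7; 170 5.2; 180 3.8; 190 2.3; 200 0.8; 210 -0.7; 220 -2.2; 230 -3.7; 240 -5.2; 250 -6.7; 260 -8.2; 270 -9.8; 280 -11.3; 290 -12.9;
```

View pics/w24.png

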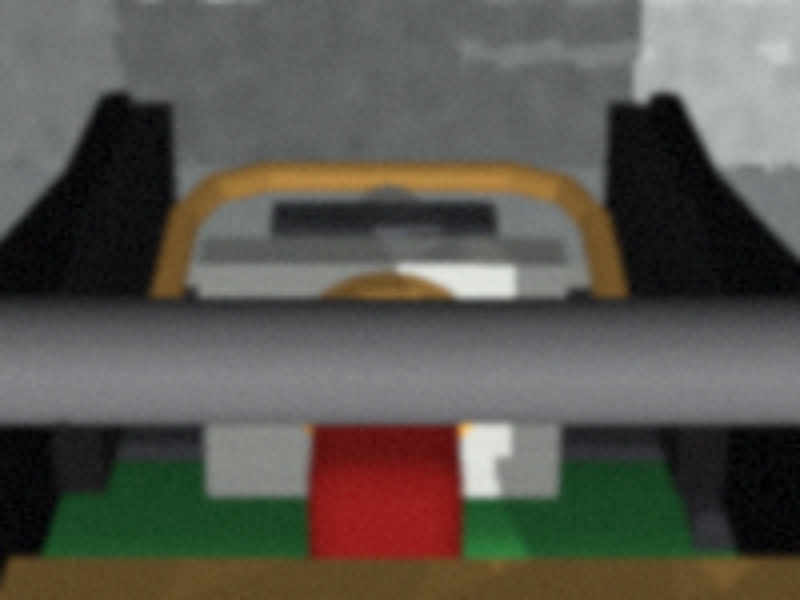

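The bar is at about 4 mm and still held stretched (z force 6.5 N). I'll carry on inwards and slightly down.

```bash
python3 -m handwheel '[[0.05,-0.001,0,0.0005,0],[0.05,-0.002,0,0.001,0],[0.05,-0.003,0,0.0015,0],[0.05,-0.004,0,0.002,0],[0.05,-0.005,0,0.002,0],[0.05,-0.006,0,0.002,0]]' 10
python3 - <<'E'
from h import *
P=camera_params("wrist");o=get_obs();im=read_camera('wrist');T=o['tool_pos'][:2];y=np.radians(o['tool_rot'][2]);tx=np.array([np.cos(y),np.sin(y)])
pin=np.array([.5628,.0063]);print("TCP-pin tx mm",(T-pin)@tx*1e3,o['tool_pos'],o['force'],o['grip_width'])
cv2.imwrite('pics/w25.png',cv2.resize(im[250:400,230:430],(800,600)))
for r in range(120,250,10):
    X=onz(P,(230+390/4-.4,250+r/4-.4),.0645)[:2];print(r,((X-pin)@tx*1e3).round(1),end='; ')
E
```

```text
time_s: 34.15
tool_pos: [0.5632, 0.0094, 0.0671]
tool_rot: [180.0, -0.2, 82.0]
force: [-1.9, 5.5, 4.8]
grip_width: 0.0557
TCP-pin tx mm 3.1221869488620153 [0.56321869 0.00939403 0.0670519 ] [-1.88899194  5.47504187  4.8486027 ] 0.055669547012982865
120 9.5; 130 8.1; 140 6.7; 150 5.2; 160 3.8; 170 2.4; 180 0.9; 190 -0.5; 200 -2.0; 210 -3.5; 220 -5.0; 230 -6.4; 240 -7.9;
```

View pics/w25.png

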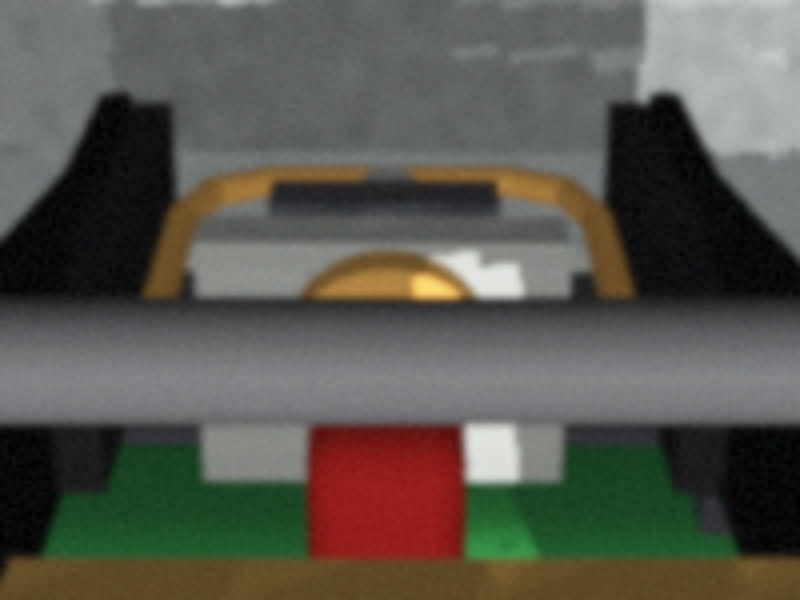

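The pin's end (390,172) now shows in front of the bar, so the bar is passing under it. I'll keep carrying.

```bash
python3 -m handwheel '[[0.05,-0.001,0,0,0],[0.05,-0.002,0,0.0003,0],[0.05,-0.003,0,0.0005,0],[0.05,-0.004,0,0.0005,0],[0.05,-0.004,0,0.0005,0]]' 10
python3 - <<'E'
from h import *
P=camera_params("wrist");o=get_obs();im=read_camera('wrist');T=o['tool_pos'][:2];y=np.radians(o['tool_rot'][2]);tx=np.array([np.cos(y),np.sin(y)])
pin=np.array([.5628,.0063]);print("TCP-pin tx mm",(T-pin)@tx*1e3,o['tool_pos'],o['force'],o['grip_width'])
cv2.imwrite('pics/w26.png',cv2.resize(im[250:400,230:430],(800,600)))
for r in range(120,250,10):
    X=onz(P,(230+390/4-.4,250+r/4-.4),.0645)[:2];print(r,((X-pin)@tx*1e3).round(1),end='; ')
E
```

```text
time_s: 34.7
tool_pos: [0.5625, 0.0042, 0.0665]
tool_rot: [180.0, -0.1, 82.0]
force: [-2.6, 5.6, 6.1]
grip_width: 0.0551
TCP-pin tx mm -2.1404622182807524 [0.56245508 0.004187   0.06652565] [-2.55878905  5.59978992  6.05459074] 0.05513738946462646
120 4.5; 130 3.1; 140 1.7; 150 0.3; 160 -1.2; 170 -2.6; 180 -4.1; 190 -5.5; 200 -7.0; 210 -8.4; 220 -9.9; 230 -11.4; 240 -12.9;
```

View pics/w26.png

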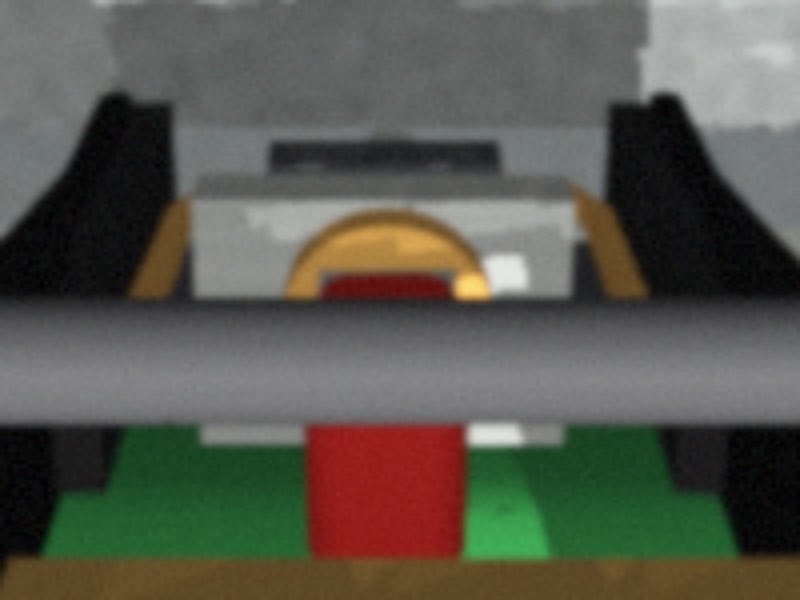

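It snapped: the bar has vanished behind the leaf to the case side. I'll carry it 2 mm more, relax, open and check.

```bash
python3 -m handwheel '[[0.05,-0.001,0,-0.002,0],[0.05,-0.003,0,-0.003,0],[0.05,-0.003,0,-0.003,0],[0.058,-0.002,0,-0.003,0],[0.066,0,0,-0.003,0],[0.068,0,0,-0.003,0],[0.068,0,0,-0.003,0]]' 10
python3 - <<'E'
from h import *
P=camera_params("wrist");o=get_obs();im=read_camera('wrist');T=o['tool_pos'][:2];y=np.radians(o['tool_rot'][2]);tx=np.array([np.cos(y),np.sin(y)])
pin=np.array([.5628,.0063]);print("TCP-pin tx mm",(T-pin)@tx*1e3,o['tool_pos'],o['force'],o['grip_width'])
cv2.imwrite('pics/w27.png',cv2.resize(im[250:400,230:430],(800,600)))
E
```

```text
time_s: 35.45
tool_pos: [0.5623, 0.0019, 0.0689]
tool_rot: [180.0, 0.0, 81.9]
force: [-0.3, 0.1, -0.9]
grip_width: 0.0669
TCP-pin tx mm -4.377644722042025 [0.56234094 0.00194353 0.06886833] [-0.28102675  0.10220357 -0.9077242 ] 0.06690064566047592
```

View pics/w27.png

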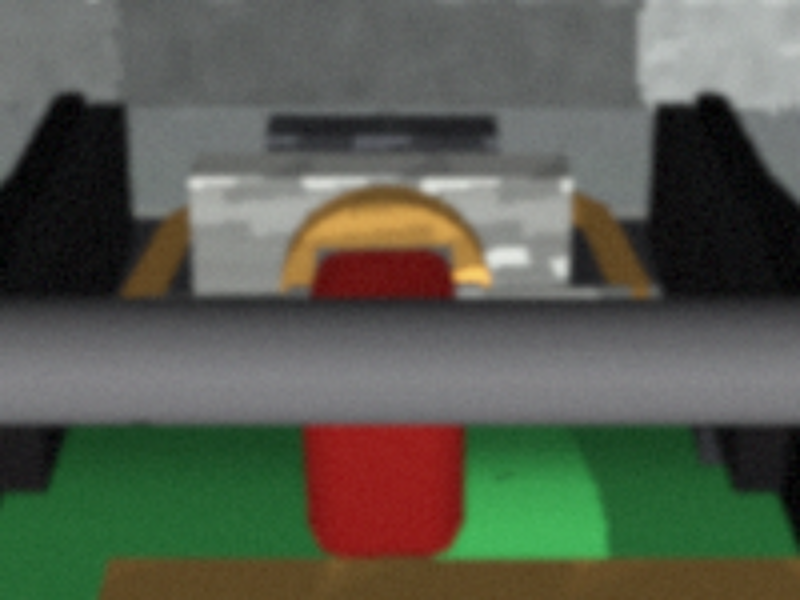

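Released, with the ring on the case side. I'll lift straight up clear and check from all the cameras.

```bash
python3 -m handwheel '[[0.068,0,0,-0.004,0],[0.068,0,0,-0.012,0],[0.068,0,0,-0.025,0],[0.068,0,0,-0.045,0],[0.068,0,0,-0.07,0],[0.068,0.01,0,-0.095,0],[0.068,0.03,0,-0.11,0],[0.068,0.04,0,-0.11,0],[0.068,0.04,0,-0.11,0],[0.068,0.04,0,-0.11,0]]' 10
python3 - <<'E'
from h import *
P=camera_params("wrist");o=get_obs();im=read_camera('wrist');print(o['tool_pos'],o['force']);np.save('w28.npy',P,allow_pickle=True)
cv2.imwrite('pics/w28.png',im)
s=read_camera('scene');t=read_camera('top')
cv2.imwrite('pics/s28full.png',s)
cv2.imwrite('pics/s28.png',cv2.resize(s[200:320,150:310],(800,600),interpolation=cv2.INTER_CUBIC))
E
```

```text
time_s: 36.5
tool_pos: [0.5672, 0.0417, 0.1781]
tool_rot: [-179.9, 0.1, 81.9]
force: [0.1, -0.9, 0.0]
grip_width: 0.0677
[0.56717125 0.04171558 0.17806412] [ 0.05198286 -0.89545013  0.01670419]
```

View pics/w28.png

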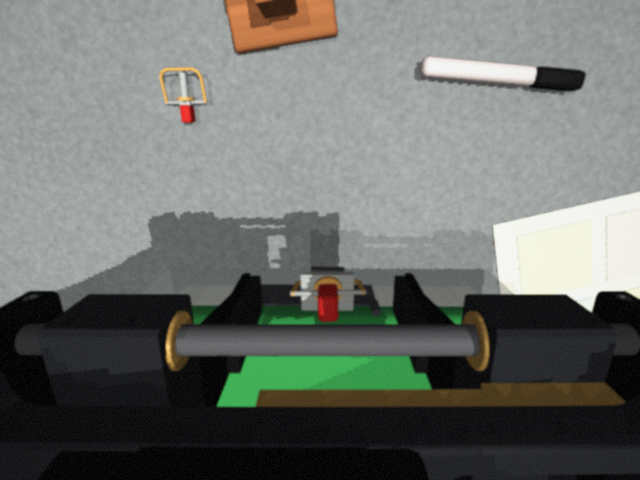

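View pics/s28.png

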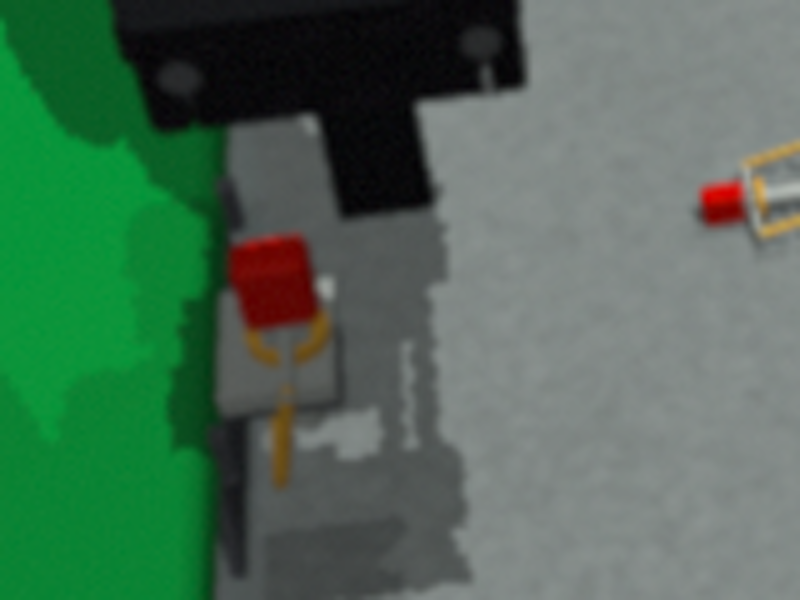

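Run:
```python
from h import *
S=camera_params("scene")
xc=np.array([-.9900,.1410,0]);yc=np.array([-.1410,-.9900,0]);z=np.array([0,0,1.])
s=cv2.imread('pics/s28full.png')
cr=lambda p:((p[0]-150+.4)*5,(p[1]-200+.4)*5)
pin=np.array([.5628,.0063,.1])
print('collar c',cr(proj(S,pin+.004*z)),'grip top',cr(proj(S,pin+.032*z)))
piv=pin-26e-3*xc+.006*z
for th in (0,.12,.22,.35):
    a=.22-th
    print(th,[np.round(cr(proj(S,piv+d*(np.sin(a)*yc-np.cos(a)*z)))) for d in (0,.031,.036)])
c=s[200:320,150:310].astype(int);m=((c[...,2]>c[...,0]+50)&(c[...,1]>c[...,0]+25)&(c[...,2]<220)).astype(np.uint8)
ys,xs=np.nonzero(m)
for yy in np.unique(ys):print(yy*5+2,(xs[ys==yy]*5+2).tolist(),end=' ')
```

```text
collar c (np.float64(282.0450643093714), np.float64(325.2224399853786)) grip top (np.float64(262.61536612965796), np.float64(249.82764498052288))
0 [array([281., 392.]), array([275., 473.]), array([274., 485.])]
0.12 [array([281., 392.]), array([289., 472.]), array([291., 484.])]
0.22 [array([281., 392.]), array([301., 471.]), array([305., 483.])]
0.35 [array([281., 392.]), array([317., 468.]), array([322., 480.])]
142 [797] 147 [782, 787, 792, 797] 152 [772, 777, 782, 787, 792] 157 [757, 762, 767, 772, 777] 162 [747, 752, 757, 762] 177 [757] 182 [752, 757, 762] 187 [757, 762] 192 [757, 762] 197 [757, 762] 202 [757, 762] 207 [762] 212 [762] 217 [792, 797] 222 [777, 782, 787, 792, 797] 227 [767, 772, 777, 782, 787, 792] 232 [762, 767, 772, 777] 312 [317, 322] 317 [317, 322] 322 [312, 317, 322, 327] 327 [312, 317, 322, 327] 332 [247, 252, 257, 312, 317, 322, 327] 337 [247, 252, 257, 312, 317, 322] 342 [252, 257, 312, 317, 322] 347 [252, 257, 262, 302, 307, 312, 317] 352 [257, 262, 267, 272, 297, 302, 307, 312] 357 [257, 262, 267, 272, 277, 297, 302, 307] 362 [267, 272] 407 [282, 287] 412 [282, 287] 417 [277, 282, 287] 422 [277, 282, 287] 427 [277, 282, 287] 432 [277, 282, 287] 437 [277, 282, 287] 442 [277, 282, 287] 447 [277, 282, 287] 452 [277, 282, 287] 457 [277, 282, 287] 462 [277, 282, 287] 467 [277, 282] 472 [277, 282] 477 [277, 282] 482 [277, 282]
```

The visible leg leans as predicted for ring ≈ 0 (pixel slope -6, against +9 at 0.12 rad), so the ring is locked. To confirm the collar is seated, I'll touch the pin's top gently with closed fingers. Seated, the top should be at about z = 0.134.

```bash
python3 -m handwheel '[[0.03,-0.01,0,0,0],[0.01,-0.025,0,0,0],[0.0,-0.036,0,0,0],[0.0,-0.036,0,0.01,0],[0.0,-0.036,0,0.02,0],[0.0,-0.036,0,0.03,0],[0.0,-0.036,0,0.036,0],[0.0,-0.036,0,0.039,0],[0.0,-0.036,0,0.039,0]]' 10; python3 -m handwheel '[[0.0,0,0,0.001,0],[0.0,0,0,0.002,0],[0.0,0,0,0.003,0],[0.0,0,0,0.003,0]]'; python3 -m handwheel '[[0.0,0,0,0.001,0],[0.0,0,0,0.002,0],[0.0,0,0,0.002,0]]'
```

```text
time_s: 37.55
tool_pos: [0.5625, 0.0072, 0.1394]
tool_rot: [-179.9, -0.0, 82.0]
force: [0.3, 0.1, -0.4]
grip_width: 0.0048
time_s: 37.95
tool_pos: [0.5629, 0.0067, 0.1371]
tool_rot: [180.0, 0.0, 81.9]
force: [0.7, 0.9, -0.9]
grip_width: 0.0003
time_s: 38.25
tool_pos: [0.5627, 0.0067, 0.1349]
tool_rot: [-180.0, 0.0, 81.9]
force: [0.1, 0.3, 0.3]
grip_width: 0.0006
```

```bash
python3 -m handwheel '[[0.0,0,0,0.0005,0],[0.0,0,0,0.001,0],[0.0,0,0,0.001,0]]'; python3 -m handwheel '[[0.0,0,0,0.0005,0],[0.0,0,0,0.001,0],[0.0,0,0,0.001,0]]'; python3 -m handwheel '[[0.0,0,0,0.0005,0],[0.0,0,0,0.001,0],[0.0,0,0,0.001,0]]'
```

```text
time_s: 38.55
tool_pos: [0.5628, 0.0067, 0.1339]
tool_rot: [-180.0, 0.0, 81.9]
force: [0.2, 0.3, 1.1]
grip_width: 0.0005
time_s: 38.85
tool_pos: [0.5628, 0.0067, 0.133]
tool_rot: [-180.0, 0.0, 81.9]
force: [1.0, -0.0, -0.4]
grip_width: 0.0004
time_s: 39.15
tool_pos: [0.5629, 0.0068, 0.1323]
tool_rot: [180.0, 0.0, 81.9]
force: [-0.6, 0.5, 2.0]
grip_width: 0.0007
```

First contact came at z ≈ 0.132, which matches the seated height of the grip top (100 + 32 mm). I'll retreat, take a final look and hand in.

```bash
python3 -m handwheel '[[0.0,0,0,-0.005,0],[0.0,0,0,-0.015,0],[0.0,0,0,-0.035,0],[0.0,0.02,0,-0.06,0],[0.0,0.05,0,-0.09,0],[0.0,0.08,0,-0.11,0],[0.0,0.1,0,-0.12,0],[0.0,0.1,0,-0.12,0],[0.0,0.1,0,-0.12,0],[0.0,0.1,0,-0.12,0]]' 10
python3 - <<'E'
from h import *
o=get_obs();print(o['tool_pos'],o['force'])
s=read_camera('scene');t=read_camera('top');
cv2.imwrite('pics/s29.png',s);cv2.imwrite('pics/t29.png',t)
cv2.imwrite('pics/s29c.png',cv2.resize(s[200:320,150:310],(800,600),interpolation=cv2.INTER_CUBIC))
a=cv2.imread('pics/scene0.png')
for n,(x0,y0,x1,y1) in dict(bottle=(425,235,492,355),marker=(330,330,370,445),stamp=(405,170,442,222)).items():
    print(n,np.abs(a[y0:y1,x0:x1].astype(int)-s[y0:y1,x0:x1]).mean().round(2))
E
```

```text
time_s: 40.15
tool_pos: [0.5767, 0.1039, 0.2513]
tool_rot: [-179.9, 0.1, 81.8]
force: [0.3, 0.2, -0.2]
grip_width: 0.0003
[0.57667233 0.10388257 0.25132656] [ 0.2906525   0.20628867 -0.20922048]
bottle 12.15
marker 12.86
stamp 10.19
```

View pics/s29c.png

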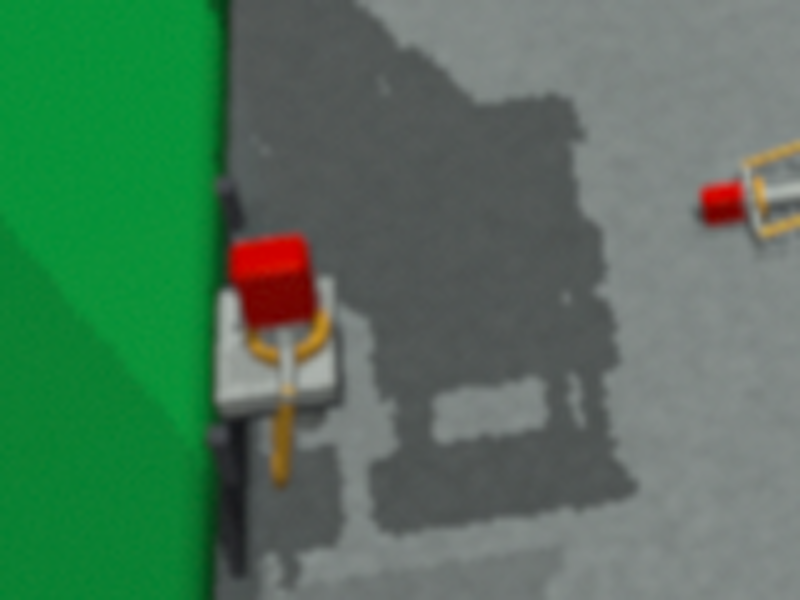

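View pics/s29.png

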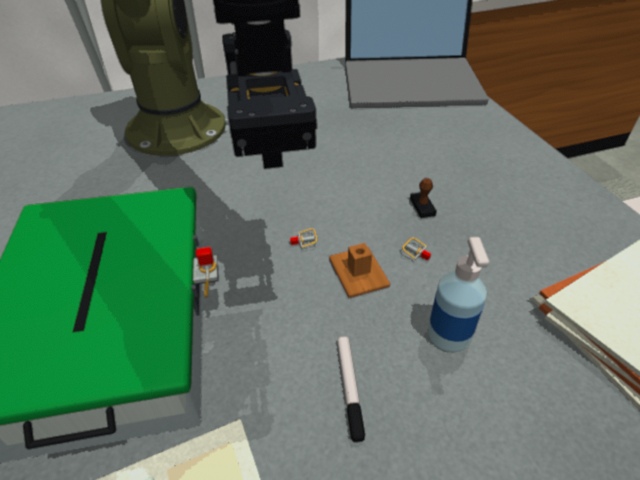

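The final view shows the pin upright with its collar on the leaf (crop 287,335). The ring leg leans towards the case, from (287,390) to (280,485). The bottle, marker and stamp are at the same pixels as at the start.

```bash
python3 -c "
from cell import *
print(sign_off(), get_obs()['time_s'])"
```

```text
the job is handed in; nothing more can be done
the job is handed in; nothing more can be done
```

I handed the job in at about 40 s. The pin is through leaf and lug with its collar on the leaf, and the ring is snapped shut on the case side. `sign_off` gave no verdict, so this rests on my own checks.

**What I did:** I took the largest pin from the stand by its red grip and put it in the leaf hole. It dragged the leaf about 17 mm over the lug, then went down through both at 3 to 6 N on the wrist, with the ring open.

**What failed on the way:** Two attempts to close the ring did not work. Pushing the legs from the front stopped with the ring about vertical (11 N), and a first squeeze-and-drag slipped at 13 N. It closed when I gripped only the lower legs with 10 N, pulled the sprung ring down off the pin's end, and carried it across.

**Last checks:**
- **Ring:** the visible leg leans as it should at about 0 rad, well under the 0.12 limit.
- **Pin height:** a light touch found the grip top at about z = 0.132 m, which is the seated height.
- **Pin position:** it agrees with my lug estimate to about 1 mm.
- **Forces:** the highest wrist reading was about 14 N. The force on the ring itself was not measured directly.
- **Bystanders:** the bottle, marker and stamp look unmoved by eye. My pixel-difference check was no help: it gave 10 to 13 grey levels for all three, without showing what changed.

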